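# Assemble the specimen inspection stand

## Robot

A 6-joint arm with a two-finger parallel gripper is mounted at the origin on the work surface. World frame = base frame: x ahead of the robot, y to its left, z up, the work surface at z = 0. Lengths are in m, angles in rad, forces in N, time in s.
With the tool pointing down it reaches from about 0.2 to 0.875 m from the base axis. Payload 3.4 kg.
Tool frame: the origin (TCP) lies at the very end of the fingers, on their centre line; the grasp point (between the pads) lies 19 mm behind it (r.grip_point_offset is the distance from the TCP to the grasp point, in m); z points along the fingers, y is the direction in which the jaws open and shut (so a half turn about z gives the same grasp; the last joint's range is limited). The gripper opens to 94 mm and grips with 3 to 60 N. Pads are 16 mm wide; open, the fingers measure 119 mm over their backs; the gripper's body (75 mm by 177 mm) begins 78 mm behind the grasp point.
Start: joints at [1.045, 0.276, 1.505, -0, 1.361, -0.121], TCP at [0.226, 0.529, 0.205] pointing down, gripper open.
Joint ranges: [-2.89, 2.89], [-0.75, 2.08], [0.22, 2.7], [-1.18, 4.32], [0.11, 2.71], [-2.7, 2.7]. Speed limits (rad/s): [2.57, 2.57, 3.14, 3.14, 3.14, 3.14].

## Interface

Orientations are given as a 3x3 rotation matrix whose columns are the frame's x, y, z axes.
In Python, from rig import telemetry, optics, r gives the robot as it stands. The module is installed in compiled form; this text tells all that it offers.
- The arm moves only by the tool drive_tool, never from a script. Its argument "rows" is a list of rows, each a list of 2 entries, a list of its own where there are three numbers: the shift along the tool's x, y, z in m, then the turn, a rotation vector about the tool's x, y, z in rad. In form: [[[x, y, z], [rx, ry, rz]], ...]. A call has 1 to 8 rows; each row shifts and turns the commanded pose from where the row before left it, along the tool's axes as they then stand; what a row does not reach is not made up. A row lasts 1/10 s, in which the tool goes at most 50 mm and 8.59 degrees, less where a joint would pass 70% of its speed; a pose out of reach is approached as far as the arm can. A call with a gripper value outside its range is refused whole. "claw" is the closure, from 0 (fully open) to 1 (shut), set as the call begins (left out, the last holds). The fingers move at their own pace and stop on an object; the grip force is fixed at half the most. Time passes only in rows, so rows that do not move let the fingers close. It gives the time, the measured TCP pose, the force and the opening at its end, in the units of the state.
- telemetry.get_obs(): the state, without advancing time (a new reading comes with each control period).
- optics.read_camera(name): name is "scene" or "top" or "wrist"; returns a dict with "frame" (384x512x3 uint8, red, green, blue), "intrinsics" (3x3 intrinsics, pixels), "k1" (the pictures are not rectified: a ray, as slopes to the right and down, at radius r is drawn at 1 + k1 r^2 times it, then the intrinsics apply), "R" (3x3) and "t" (3): a world point X has camera coordinates R X + t. Camera axes: x right, y down, z forward; pixel columns grow to the right and rows downward; lengths in m; the calibration is good to about 2 mm. A picture is of the moment at which its call begins. There is no depth.
- r.sign_off(): hands the job in, once; it reports no verdict.
The state is a dict: "time_s": time; "q": joint angles; "qd": joint speeds; "tau": joint torques, N m; "tool_pos": TCP position; "orientation": TCP orientation; "contact_force": force on the tool from outside, world axes, zero at the start; "ft_torque": the same for the moment, N m; "width": finger opening in m.
Only numpy, scipy, OpenCV 4.12 (cv2) and the standard library are available. Lean on these libraries where they do the work, as an engineer would, in place of code of your own. Each camera call takes 0.05 s, during which the arm holds its last target.

## Task

Get the inspection stand ready for looking at beetles: first hang the magnifier by its brass eye on the stand's steel post, resting level on the collar with the lens pointing away from the yellow handwheel, and let go of it. The handwheel's spindle is crossed in its thread: by its black revolving handle turn it backward (counter-clockwise from above) until you notice it drop into the thread, then straight away turn it one full turn forward (clockwise) from there, and finish still gripping the handle so that it stays started. Leave the jar, the canister and the specimen box where they are.

Things in the scene. Friction and masses are not known exactly. Their poses are not given: they have to be found in the camera images.
- stand: grey inspection stand fixed to the table, base plate 120 x 280 x 12 mm (x, y, z). Origin under the centre of the base plate on the table; post at y = +85 mm, threaded boss at y = -85 mm in its frame; z up. It stands on a thin blue mat; its place and yaw vary.
- post_collar (a point): centre of the flat top of the stand's round collar (diameter 32 mm, 50 mm above the table). From this point a vertical steel post, diameter 10 mm, rises 35 mm, its last 5 mm tapered.
- boss_top (a point): point on the spindle axis (vertical) at the top of the grey threaded boss, diameter 52 mm, 60 mm above the table. Fixed.
- magnifier: loose magnifier, 160 g, flat on the table left or right of the stand. Origin: underside, on the axis of its brass eye (hole 15 mm, outside 33 mm, 14 mm tall); z up. Along +x a brass bar 10 mm wide, 14 mm tall, x = 17 to 58 mm, then a lens ring, diameter 59 mm, 10 mm tall, centre x = 87 mm. Along -x a counterweight disc, diameter 32 mm, 22 mm tall, centre x = -46 mm. Balances near the eye.
- bar_mid (a point): middle of the magnifier's 10 mm wide brass bar, 36 mm from the eye's axis towards the lens, 7 mm above its underside: the place to pinch it.
- lens (a point): centre of the magnifier's lens, 87 mm from the eye's axis, 5 mm above its underside.
- wheel_top (a point): top of the hub of the yellow handwheel (diameter 100 mm, 12 mm thick; its rim's top face is 10 mm below this point), on the spindle axis; 98 mm above the table at the start. It sinks as the spindle drops.
- grip_center (a point): centre of the wheel's black upright handle: sleeve, diameter 17 mm, 36 mm tall, 40 mm from the spindle axis, centre 124 mm above the table at the start, underside 18 mm above the wheel. It spins freely on its pin and floats on it 16 mm up or down against a soft spring (120 N/m): a hand may stay at one height while the wheel sinks, or sink with it.
- spindle_turn (a joint): turn of the handwheel, rad, growing clockwise from above (forward). Turned backward, the crossed spindle drops into the thread at about 0; the start is between 0.9 and 2.3. Forward is blocked at about 2.7 until it has dropped; backward it ends at -0.5. After the drop it turns forward freely up to 7.6.
- spindle (a joint): how far the spindle and handwheel have sunk, m: 0 at the start, 0.007 just after the drop, then 0.007 more per turn forward (0.014 one turn after the drop). Weight of spindle and wheel 450 g; it turns easily (under 0.1 N m).
- jar: bystander: clear jar with yellow lid, diameter 70 mm, 120 mm tall, on the other side of the stand from the magnifier; origin under its centre.
- canister: bystander: grey canister with black lid, diameter 96 mm, 109 mm tall; origin under its centre.
- specimen_box: bystander: white open specimen box 80 x 80 x 30 mm with a green beetle; origin under its centre.
There are look-alikes about, which are no part of the job. Of the things like the magnifier, leave any that is orange; of the rest the larger one is meant.

How it is judged:
By the outcome, as a careful person would: the job done as asked, in the order asked, and still so for the second after the job is handed in, while the arm keeps its last pose, push and grip.
It also fails if it takes over 72 s, if anything falls off the work surface, if the arm or the gripper's body presses on something with over 40 N, if the wrist force passes 120 N, or if a joint passes its speed limit or range.

## Working session

There is one attempt and no reset: what is moved stays moved. The work goes in short steps, Python scripts to look and compute and a tool call to move; the robot and the scene stay as the last step left them, time stands still between calls to the robot, and variables do not carry over. Pictures are saved under pics/ and viewed, and the job is handed in when it is done.

Besides the shell and the picture viewer there is one more tool, called after "Request:" as name(argument=value, ...) on one line, values as JSON. drive_tool: Moves the arm, as the interface text tells. Its arguments: {"type":"object","properties":{"rows":{"type":"array"},"claw":{"type":"number"}},"required":["rows"]}

```bash
mkdir -p pics; python3 - <<'E'
from rig import telemetry, optics, r
import cv2, numpy as np, pickle
o=telemetry.get_obs(); print(o['time_s'],o['tool_pos'],o['orientation'],o['contact_force'],o['width'],r.grip_point_offset)
d={}
for n in ['scene','top','wrist']:
    c=optics.read_camera(n); d[n]=c
    cv2.imwrite(f'pics/{n}0.png',c['frame'][...,::-1])
    print(n,np.round(c['intrinsics'],1).tolist(),c['k1'],np.round(c['R'],3).tolist(),np.round(c['t'],3))
pickle.dump(d,open('c0.pkl','wb'))
E
```

```text
0.0 [0.22619545 0.52803172 0.20462677] [[-9.19179099e-01  3.93838872e-01 -8.52337433e-04]
 [ 3.93839756e-01  9.19177815e-01 -1.54614502e-03]
 [ 1.74517650e-04 -1.75686855e-03 -9.99998441e-01]] [-0.50733979  0.34711367 -0.27991031] 0.09365320622600025 0.0188
scene [[359.3, 0.0, 256.7], [0.0, 359.3, 193.6], [0.0, 0.0, 1.0]] -0.046174470123090575 [[-0.051, 0.999, -0.007], [0.823, 0.038, -0.566], [-0.565, -0.034, -0.824]] [ 0.046 -0.392  1.576]
top [[377.5, 0.0, 248.7], [0.0, 377.5, 193.8], [0.0, 0.0, 1.0]] 0.01861098193758236 [[-0.01, -1.0, 0.026], [-0.983, 0.005, -0.186], [0.186, -0.027, -0.982]] [-0.026  0.558  1.179]
wrist [[274.1, 0.0, 253.0], [0.0, 274.1, 191.4], [0.0, 0.0, 1.0]] -0.03974151161401631 [[0.394, 0.919, -0.002], [0.884, -0.378, 0.275], [0.252, -0.11, -0.961]] [-0.573 -0.028  0.393]
```

View pics/scene0.png

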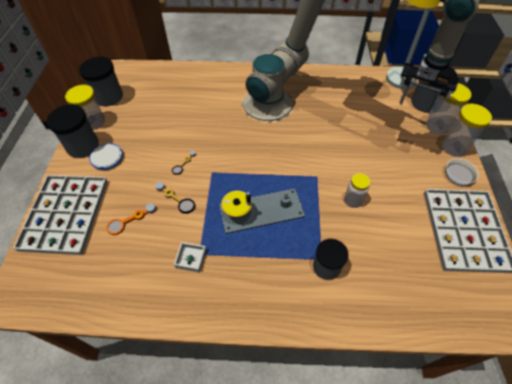

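View pics/top0.png

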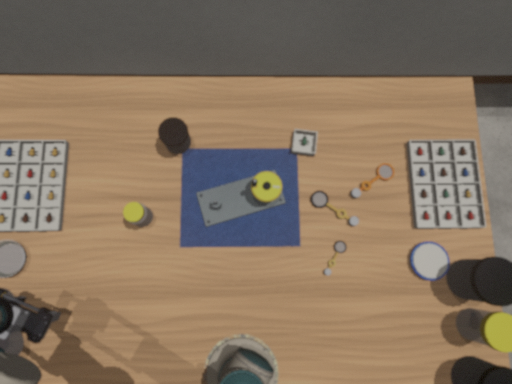

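View pics/wrist0.png

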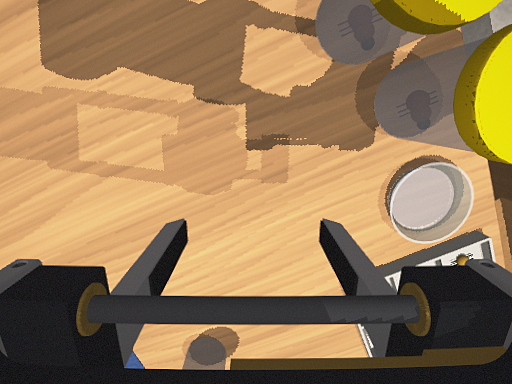

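The three magnifier-like things, with their pixels in the top view, are an orange one at (370,182), a small brass one at (335,257) and a larger brass one at (335,208). By the description the larger brass one is meant. I'll check it in a close crop.

```bash
cat > h.py <<'E'
import numpy as np, cv2
def ray(c,px):
    K=c['intrinsics']; u=np.array([(px[0]-K[0,2])/K[0,0],(px[1]-K[1,2])/K[1,1]])
    v=u.copy()
    for _ in range(20): v=u/(1+c['k1']*(v@v))
    R=np.array(c['R']);t=np.array(c['t'])
    return -R.T@t, R.T@np.array([v[0],v[1],1])
def on_z(c,px,z):
    o,d=ray(c,px); return o+d*(z-o[2])/d[2]
def proj(c,X):
    p=np.array(c['R'])@np.asarray(X)+np.array(c['t']); v=p[:2]/p[2]; v=v*(1+c['k1']*(v@v))
    return v*np.diag(c['intrinsics'])[:2]+np.array(c['intrinsics'])[:2,2]
def tri(c1,p1,c2,p2):
    o1,d1=ray(c1,p1);o2,d2=ray(c2,p2)
    A=np.stack([d1,-d2],1); s=np.linalg.lstsq(A,o2-o1,rcond=None)[0]
    a=o1+d1*s[0];b=o2+d2*s[1]; return (a+b)/2,np.linalg.norm(a-b)
E
python3 - <<'E'
import pickle,cv2,numpy as np
d=pickle.load(open('c0.pkl','rb'))
a=cv2.resize(d['top']['frame'][140:290,180:400],None,fx=3.6,fy=3.6,interpolation=cv2.INTER_CUBIC)
cv2.imwrite('pics/crop_top.png',a[...,::-1])
b=cv2.resize(d['scene']['frame'][145:275,100:320],None,fx=3.6,fy=3.6,interpolation=cv2.INTER_CUBIC)
cv2.imwrite('pics/crop_scene.png',b[...,::-1])
E
```

```text
(no output)
```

View pics/crop_top.png

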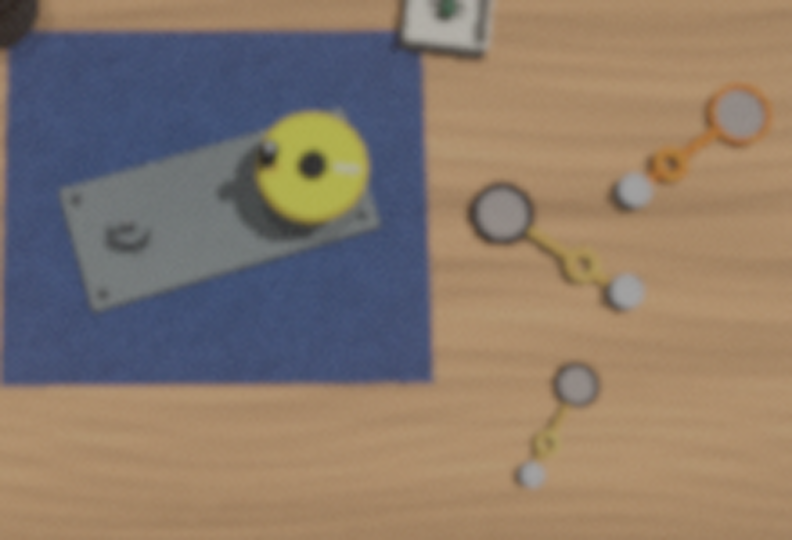

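View pics/crop_scene.png

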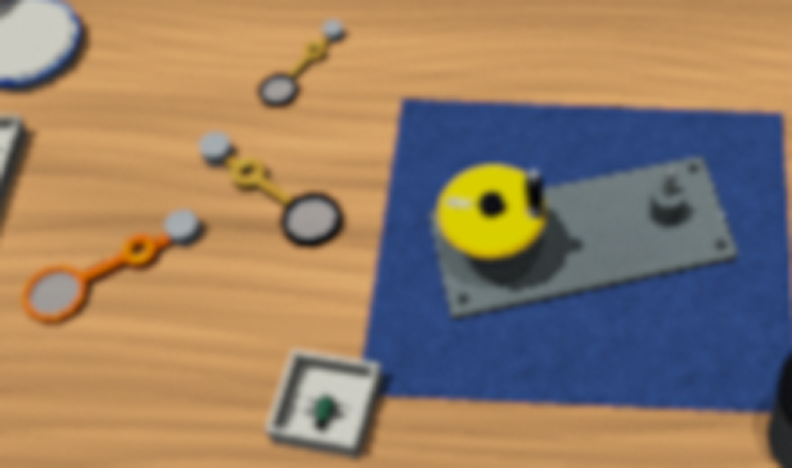

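The crops confirm the choice. In the top crop the larger brass magnifier has its eye at (580,265) and its lens at (502,213). The wheel hub is at (312,165), the handle at (266,153) and the post collar near (127,236). I'll measure these points next.

```bash
python3 - <<'E'
import pickle,cv2,numpy as np
from h import *
d=pickle.load(open('c0.pkl','rb'));T=d['top'];S=d['scene']
f=lambda x,y:((x+.5)/3.6-.5+180,(y+.5)/3.6-.5+140)
g=lambda x,y:((x+.5)/3.6-.5+100,(y+.5)/3.6-.5+145)
for n,pt,ps,z in [('eye',(580,265),(248,173),.014),('lens',(502,213),(312,219),.01),('weight',(626,292),(215,147),.022),('hub',(312,165),(490,205),.098),('handle',(266,151),(535,178),.142),('posttop',None,(671,180),.085)]:
    if pt is not None: print(n,'top',on_z(T,f(*pt),z).round(4),end=' ')
    print('scene',on_z(S,g(*ps),z).round(4))
for n,c in [('top',[(62,188),(95,312),(378,228)]),('scene',[(453,318),(735,257),(700,158)])]:
    print(n,[on_z(d[n],(f if n=='top' else g)(*p),.012).round(4)[:2] for p in c])
E
```

```text
eye top [ 0.4967 -0.3391  0.014 ] scene [ 0.4976 -0.3393  0.014 ]
lens top [ 0.547  -0.2692  0.01  ] scene [ 0.5465 -0.2671  0.01  ]
weight top [ 0.4703 -0.3781  0.022 ] scene [ 0.4729 -0.3763  0.022 ]
hub top [ 0.5753 -0.0846  0.098 ] scene [ 0.5793 -0.084   0.098 ]
handle top [ 0.5782 -0.0426  0.142 ] scene [ 0.5779 -0.0421  0.142 ]
scene [0.5354 0.0801 0.085 ]
top [array([0.5726, 0.1432]), array([0.4563, 0.1112]), array([ 0.533 , -0.1518])]
scene [array([ 0.6502, -0.1174]), array([0.5719, 0.146 ]), array([0.4571, 0.1134])]
```

```bash
cat >> h.py <<'E'
from scipy.spatial.transform import Rotation as Ro
def down(yaw): # yaw of tool y axis; z down
    y=np.array([np.cos(yaw),np.sin(yaw),0]);z=np.array([0,0,-1.]);return np.stack([np.cross(y,z),y,z],1)
def plan(p,yaw,n=None,vm=.048,wm=.145,show=True):
    from rig import telemetry
    o=telemetry.get_obs();p0=np.array(o['tool_pos']);R0=np.array(o['orientation']);R1=down(yaw)
    w=Ro.from_matrix(R0.T@R1).as_rotvec(); dp=np.array(p)-p0
    m=max(int(np.ceil(max(np.linalg.norm(dp)/vm,np.linalg.norm(w)/wm))),1); n=max(n or 0,m)
    print('from',p0.round(4),'n',n)
    P=p0.copy();R=R0.copy();rows=[]
    for k in range(n):
        tp=p0+dp*(k+1)/n; tR=R0@Ro.from_rotvec(w*(k+1)/n).as_matrix()
        s=np.round(R.T@(tp-P),4); t=np.round(Ro.from_matrix(R.T@tR).as_rotvec(),3)
        P=P+R@s; R=R@Ro.from_rotvec(t).as_matrix(); rows.append([s.tolist(),t.tolist()])
    for i in range(0,n,8): print(str(rows[i:i+8]).replace(' ',''))
def look(name,fn,crop=None,sc=1):
    from rig import optics
    c=optics.read_camera(name);a=c['frame']
    if crop: a=a[crop[1]:crop[3],crop[0]:crop[2]]
    if sc!=1:a=cv2.resize(a,None,fx=sc,fy=sc,interpolation=cv2.INTER_CUBIC)
    cv2.imwrite('pics/'+fn+'.png',a[...,::-1]); return c
E
python3 - <<'E'
from h import *
plan([.518,-.31,.20],-.61)
E
```

```text
from [0.2262 0.5282 0.2048] n 19
[[[-0.0315,-0.0345,0.0003],[-0.0,0.0,0.093]],[[-0.0345,-0.0314,0.0003],[-0.0,0.0,0.094]],[[-0.0374,-0.0281,0.0003],[-0.0,0.0,0.093]],[[-0.0398,-0.0244,0.0003],[-0.0,0.0,0.094]],[[-0.0419,-0.0206,0.0003],[-0.0,0.0,0.093]],[[-0.0437,-0.0167,0.0003],[-0.0,0.0,0.094]],[[-0.045,-0.0124,0.0003],[-0.0,0.0,0.093]],[[-0.046,-0.0083,0.0003],[-0.0,0.001,0.094]]]
[[[-0.0465,-0.0039,0.0002],[-0.0,-0.0,0.093]],[[-0.0467,0.0005,0.0003],[-0.0,-0.0,0.094]],[[-0.0465,0.0049,0.0002],[-0.001,-0.0,0.093]],[[-0.0458,0.0091,0.0003],[0.0,-0.0,0.094]],[[-0.0447,0.0134,0.0002],[0.0,-0.0,0.093]],[[-0.0433,0.0175,0.0003],[0.0,-0.0,0.094]],[[-0.0415,0.0215,0.0003],[0.0,-0.0,0.093]],[[-0.0393,0.0252,0.0002],[0.0,0.0,0.094]]]
[[[-0.0368,0.0288,0.0003],[0.0,0.0,0.093]],[[-0.0339,0.0322,0.0002],[0.0,0.0,0.094]],[[-0.0308,0.0351,0.0003],[-0.0,0.0,0.093]]]
```

Request:
drive_tool(rows=[[[-0.0315, -0.0345, 0], [0, 0, 0.0935]], [[-0.0345, -0.0314, 0], [0, 0, 0.0935]], [[-0.0374, -0.0281, 0], [0, 0, 0.0935]], [[-0.0398, -0.0244, 0], [0, 0, 0.0935]], [[-0.0419, -0.0206, 0], [0, 0, 0.0935]], [[-0.0437, -0.0167, 0], [0, 0, 0.0935]], [[-0.045, -0.0124, 0], [0, 0, 0.0935]], [[-0.046, -0.0083, 0], [0, 0.001, 0.0935]]], claw=0)

```text
time_s: 0.95
tool_pos: [0.3493, 0.1739, 0.2055]
orientation: [[-0.403, 0.915, 0.0], [0.915, 0.403, 0.001], [0.001, 0.001, -1.0]]
contact_force: [0.9, 0.2, -0.2]
width: 0.094
```

Request:
drive_tool(rows=[[[-0.0465, -0.0039, 0], [0, 0, 0.0935]], [[-0.0467, 0.0005, 0], [0, 0, 0.0935]], [[-0.0465, 0.0049, 0], [-0.001, 0, 0.0935]], [[-0.0458, 0.0091, 0], [0, 0, 0.0935]], [[-0.0447, 0.0134, 0], [0, 0, 0.0935]], [[-0.0433, 0.0175, 0], [0, 0, 0.0935]], [[-0.0415, 0.0215, 0], [0, 0, 0.0935]], [[-0.0393, 0.0252, 0], [0, 0, 0.0935]]])

```text
time_s: 1.75
tool_pos: [0.4721, -0.1792, 0.2049]
orientation: [[0.328, 0.945, 0.001], [0.945, -0.328, 0.002], [0.002, -0.0, -1.0]]
contact_force: [1.0, 0.2, 0.1]
width: 0.0938
```

Request:
drive_tool(rows=[[[-0.0368, 0.0288, 0.001], [0, 0, 0.0935]], [[-0.0339, 0.0322, 0.001], [0, 0, 0.0935]], [[-0.0308, 0.0351, 0.001], [0, 0, 0.0935]], [[0, 0, 0], [0, 0, 0]]])

```text
time_s: 2.15
tool_pos: [0.5193, -0.3155, 0.2003]
orientation: [[0.578, 0.816, 0.001], [0.816, -0.578, -0.001], [-0.001, 0.001, -1.0]]
contact_force: [-1.2, 1.8, -0.5]
width: 0.0937
```

```bash
python3 - <<'E'
from h import *
import pickle
c=look('wrist','w1');pickle.dump(c,open('w1.pkl','wb'))
for z in (.014,): print(proj(c,[.4967,-.3391,z]),proj(c,[.547,-.269,.01]))
E
```

```text
[249.69841802 195.84490111] [249.96848407 132.59539408]
```

View pics/w1.png

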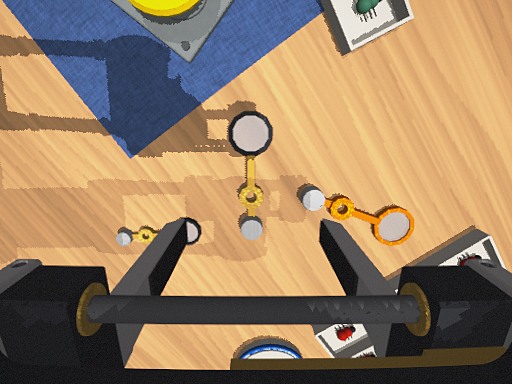

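The wrist view shows the magnifier between the fingers: eye at (251,197), lens at (250,132). The bar runs vertically in the image, the orange one stays to the right and the small one to the left. I'll refine these points with masks.

```bash
python3 - <<'E'
from h import *
import pickle
c=pickle.load(open('w1.pkl','rb'));f=c['frame'];hsv=cv2.cvtColor(f,cv2.COLOR_RGB2HSV)
m=cv2.inRange(hsv,(20,120,80),(32,255,255));m[:,:215]=0;m[:,290:]=0;m[:140]=0;m[218:]=0
ys,xs=np.nonzero(m);print(len(xs),xs.min(),xs.max(),ys.min(),ys.max())
for y in range(150,216,5):
    r=xs[ys==y]; print(y,(r.min(),r.max(),r.mean().round(1)) if len(r) else None)
g=(f.max(2)<60).astype(np.uint8);g[:100]=0;g[160:]=0;g[:,:222]=0;g[:,:]=g*1;g[:,276:]=0
k,_=cv2.findContours(g,0,2);k=max(k,key=cv2.contourArea);print(cv2.minEnclosingCircle(k),cv2.fitEllipse(k))
cv2.imwrite('pics/w1c.png',cv2.resize(f[100:250,200:300],None,fx=4,fy=4)[...,::-1])
E
```

```text
528 239 262 155 216
150 None
155 (np.int64(248), np.int64(253), np.float64(250.2))
160 (np.int64(249), np.int64(254), np.float64(251.4))
165 (np.int64(248), np.int64(253), np.float64(250.5))
170 (np.int64(248), np.int64(253), np.float64(250.5))
175 (np.int64(247), np.int64(253), np.float64(250.0))
180 (np.int64(248), np.int64(253), np.float64(250.5))
185 (np.int64(247), np.int64(254), np.float64(250.5))
190 (np.int64(241), np.int64(260), np.float64(250.3))
195 (np.int64(239), np.int64(261), np.float64(249.1))
200 (np.int64(240), np.int64(262), np.float64(250.8))
205 (np.int64(242), np.int64(260), np.float64(250.4))
210 (np.int64(248), np.int64(253), np.float64(250.5))
215 (np.int64(249), np.int64(254), np.float64(251.5))
((249.9645233154297, 133.1258087158203), 22.69167137145996) ((250.04052734375, 133.0406036376953), (40.86919403076172, 41.77540969848633), 162.0240936279297)
```

View pics/w1c.png

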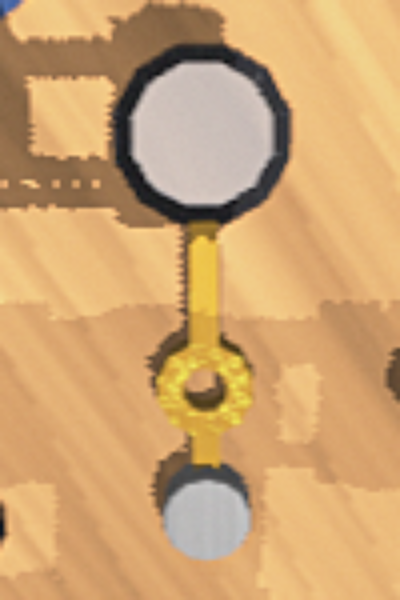

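```bash
python3 - <<'E'
from h import *
import pickle
c=pickle.load(open('w1.pkl','rb'))
e=on_z(c,(250.7,197),.014);l=on_z(c,(250,133),.01);u=(l-e)[:2];print(e,l,np.linalg.norm(u))
a=np.arctan2(u[1],u[0]);b=e[:2]+.036*u/np.linalg.norm(u);print(a,b)
plan([*b,.05],a-np.pi/2)
E
```

```text
[ 0.49686336 -0.34128049  0.014     ] [ 0.54672863 -0.26945342  0.01      ] 0.08743953656626975
0.96394621048467 [ 0.51739354 -0.31170834]
from [ 0.5181 -0.3121  0.2005] n 4
[[[-0.0001,-0.0001,0.0376],[-0.0,-0.0,-0.002]],[[-0.0,-0.0002,0.0376],[-0.001,-0.001,-0.001]],[[-0.0,-0.0002,0.0376],[-0.0,0.0,-0.002]],[[-0.0001,-0.0002,0.0377],[-0.001,-0.0,-0.001]]]
```

Request:
drive_tool(rows=[[[0, -0.0002, 0.04], [0, 0, -0.001]], [[0, -0.0002, 0.04], [0, 0, -0.001]], [[0, -0.0002, 0.04], [0, 0, -0.002]], [[0, 0, 0.03], [0, 0, -0.002]], [[0, 0, 0.02], [0, 0, 0]], [[0, 0, 0.015], [0, 0, 0]], [[0, 0, 0], [0, 0, 0]], [[0, 0, 0], [0, 0, 0]]], claw=0.5)

```text
time_s: 3.0
tool_pos: [0.5175, -0.3081, 0.0174]
orientation: [[0.567, 0.823, 0.0], [0.823, -0.567, 0.002], [0.002, -0.001, -1.0]]
contact_force: [-0.1, -1.0, 0.3]
width: 0.0472
```

Request:
drive_tool(rows=[[[0, 0, 0.007], [0, 0, 0]], [[0, 0, 0.005], [0, 0, 0]], [[0, 0, 0.001], [0, 0, 0]], [[0, 0, 0], [0, 0, 0]]])

```text
time_s: 3.4
tool_pos: [0.5175, -0.3091, 0.004]
orientation: [[0.568, 0.823, 0.0], [0.823, -0.568, 0.001], [0.001, -0.0, -1.0]]
contact_force: [0.0, -0.8, -0.9]
width: 0.0473
```

```bash
python3 - <<'E'
from h import *
c=look('wrist','w2',(150,100,350,300),3)
plan([.5174,-.3117,.0035],-.607)
E
```

```text
from [ 0.5176 -0.3092  0.0041] n 1
[[[-0.0022,0.0012,0.0006],[-0.0,-0.001,0.002]]]
```

View pics/w2.png

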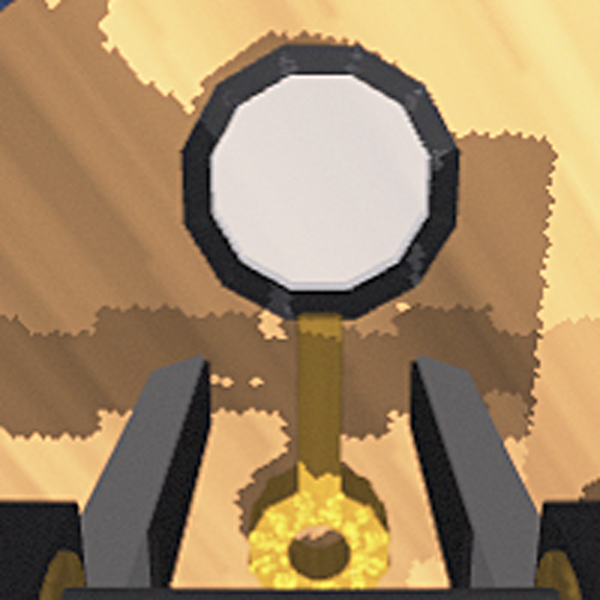

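The wrist crop shows the fingers on both sides of the bar, with the bar at (320,400) and the fingertips at x = 205 and 415. I'll nudge the tool slightly and close.

Request:
drive_tool(rows=[[[-0.002, 0.001, 0.0005], [0, 0, 0.002]], [[0, 0, 0], [0, 0, 0]], [[0, 0, 0], [0, 0, 0]], [[0, 0, 0], [0, 0, 0]], [[0, 0, 0], [0, 0, 0]], [[0, 0, 0], [0, 0, 0]]], claw=1)

```text
time_s: 4.05
tool_pos: [0.5174, -0.3114, 0.0035]
orientation: [[0.57, 0.822, 0.001], [0.822, -0.57, 0.001], [0.001, 0.0, -1.0]]
contact_force: [0.5, 0.1, -0.2]
width: 0.0096
```

Request:
drive_tool(rows=[[[0, 0, -0.01], [0, 0, 0]], [[0, 0, -0.04], [0, 0, 0]], [[0, 0, -0.04], [0, 0, 0]], [[0, 0, -0.04], [0, 0, 0]], [[0, 0, -0.04], [0, 0, 0]], [[0, 0, -0.03], [0, 0, 0]], [[0, 0, 0], [0, 0, 0]]])

```text
time_s: 4.75
tool_pos: [0.5194, -0.3132, 0.2091]
orientation: [[0.57, 0.822, 0.009], [0.822, -0.57, -0.005], [0.001, 0.01, -1.0]]
contact_force: [1.0, -0.5, -1.5]
width: 0.0095
```

```bash
python3 - <<'E'
from h import *
import pickle
c=look('wrist','w3');pickle.dump(c,open('w3.pkl','wb'))
c=look('scene','s3',(100,80,320,275),3);pickle.dump(c,open('s3.pkl','wb'))
E
```

```text
(no output)
```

View pics/w3.png

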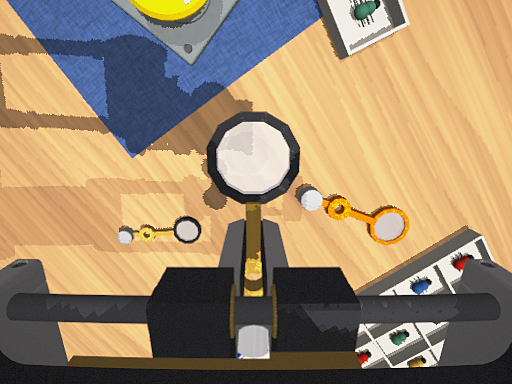

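View pics/s3.png

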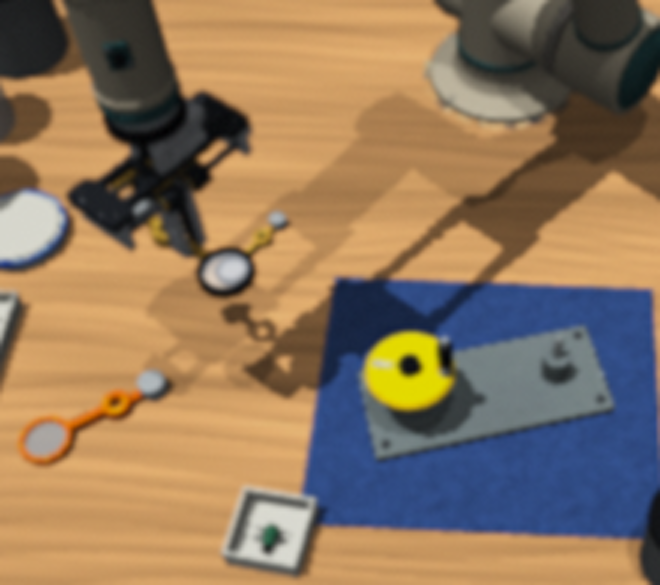

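The lift worked: the magnifier is held level and the orange and small look-alikes have not moved. Next I'll go to a viewpoint from which the wrist camera sees the post.

```bash
python3 - <<'E'
from h import *
plan([.559,-.017,.205],.285)
E
```

```text
from [ 0.5169 -0.3113  0.2037] n 7
[[[0.038,-0.019,-0.0001],[0.0,-0.0,-0.127]],[[0.0401,-0.0141,-0.0002],[0.0,-0.0,-0.128]],[[0.0415,-0.0088,-0.0001],[0.0,-0.0,-0.127]],[[0.0423,-0.0035,-0.0002],[0.001,-0.001,-0.127]],[[0.0425,0.0019,-0.0001],[-0.0,0.0,-0.128]],[[0.0418,0.0073,-0.0002],[-0.0,0.0,-0.127]],[[0.0406,0.0125,-0.0002],[-0.0,-0.0,-0.127]]]
```

Request:
drive_tool(rows=[[[0.038, -0.019, 0], [0, 0, -0.127]], [[0.04, -0.014, 0], [0, 0, -0.128]], [[0.0415, -0.009, 0], [0, 0, -0.127]], [[0.0425, -0.0035, 0], [0, 0, -0.127]], [[0.0425, 0.002, 0], [0, 0, -0.128]], [[0.042, 0.0075, 0], [0, 0, -0.127]], [[0.0405, 0.0125, 0], [0, 0, -0.127]], [[0, 0, 0], [0, 0, 0]]])

```text
time_s: 5.65
tool_pos: [0.558, -0.0116, 0.2012]
orientation: [[-0.287, 0.958, -0.004], [0.958, 0.287, 0.005], [0.006, -0.003, -1.0]]
contact_force: [0.0, 0.1, -1.6]
width: 0.0097
```

Request:
drive_tool(rows=[[[0, 0, 0], [0, 0, 0]], [[0, 0, 0], [0, 0, 0]]])

```text
time_s: 5.85
tool_pos: [0.5586, -0.0178, 0.2024]
orientation: [[-0.28, 0.96, -0.002], [0.96, 0.28, 0.001], [0.001, -0.002, -1.0]]
contact_force: [0.0, -0.2, -1.2]
width: 0.0093
```

```bash
python3 - <<'E'
from h import *
import pickle
c=look('wrist','w4');pickle.dump(c,open('w4.pkl','wb'))
a=c['frame'][20:140,150:350];cv2.imwrite('pics/w4c.png',cv2.resize(a,None,fx=4,fy=4)[...,::-1])
E
```

```text
(no output)
```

View pics/w4.png

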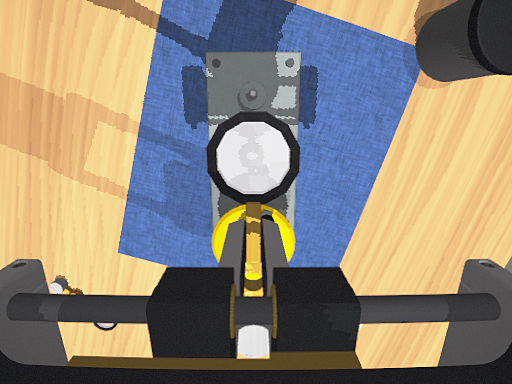

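View pics/w4c.png

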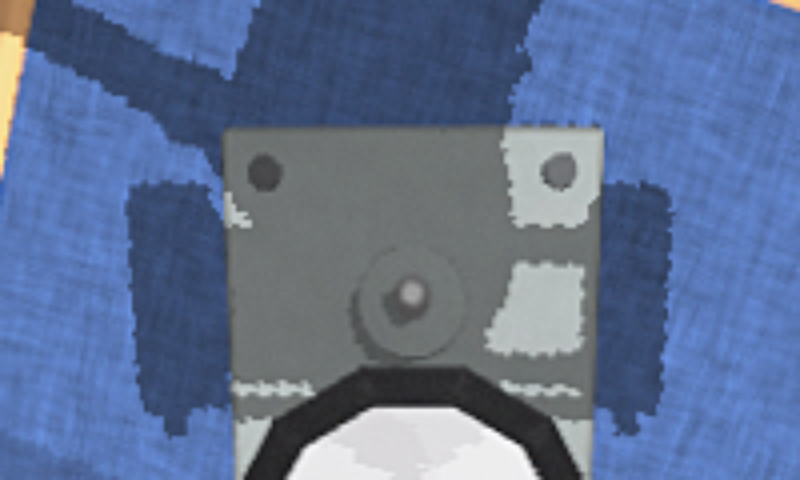

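The wrist crop shows the collar centred at about (411,304) and the post tip at (412,293). The base's far corners are at (223,128) and (602,128).

```bash
python3 - <<'E'
from h import *
import pickle
from rig import telemetry
c=pickle.load(open('w4.pkl','rb'))
f=lambda x,y:((x+.5)/4-.5+150,(y+.5)/4-.5+20)
o=telemetry.get_obs();print(o['tool_pos'],np.arctan2(o['orientation'][1][1],o['orientation'][0][1]))
print('collar',on_z(c,f(411,304),.05),'tip',on_z(c,f(412,293),.085))
for x in (357,465): print(on_z(c,f(x,304),.05))
a,b=on_z(c,f(223,128),.012),on_z(c,f(602,127),.012);print(a,b,np.linalg.norm(a-b),np.arctan2(*(b-a)[[1,0]]))
# left/right edges
p,q=on_z(c,f(236,470),.012),on_z(c,f(593,460),.012)
print('edges yaw',np.arctan2(-(a-p)[0],(a-p)[1]),np.arctan2(-(b-q)[0],(b-q)[1]))
# magnifier: lens ring centre in hand
fr=c['frame'];g=(fr.max(2)<60).astype(np.uint8);g[:105]=0;g[205:]=0;g[:,:200]=0;g[:,305:]=0
k,_=cv2.findContours(g,0,2);k=max(k,key=cv2.contourArea);e=cv2.fitEllipse(k);print(e)
zt=o['tool_pos'][2]-.0035
l=on_z(c,e[0],zt+.01);R=np.array(o['orientation']);print('lens in tool',R.T@(l-o['tool_pos']))
from rig import optics
E
```

```text
[ 0.55879979 -0.0181018   0.20272883] 0.2827891075310892
collar [0.52833823 0.07724519 0.05      ] tip [0.52857519 0.07792635 0.085     ]
[0.51343189 0.07291305 0.05      ]
[0.543235   0.08159596 0.05      ]
[0.45707141 0.11329281 0.012     ] [0.56955265 0.14632221 0.012     ] 0.1172304196283745 0.2856150808544253
edges yaw 0.2824545560399738 0.2964168501115489
((252.9097442626953, 157.40853881835938), (92.06646728515625, 92.17186737060547), 140.50653076171875)
lens in tool [ 0.05331388 -0.00156647 -0.00642633]
```

```bash
python3 - <<'E'
from h import *
import pickle
from rig import telemetry
c=pickle.load(open('w4.pkl','rb'));o=telemetry.get_obs();R=np.array(o['orientation']);p=np.array(o['tool_pos'])
h=cv2.cvtColor(c['frame'],cv2.COLOR_RGB2HSV);m=cv2.inRange(h,(18,100,60),(34,255,255))
for y in range(202,290,4):
    xs=np.nonzero(m[y,235:275])[0]+235
    if len(xs): 
        X=on_z(c,(xs.mean(),y),p[2]-.0035+.014); print(y,xs.min(),xs.max(),(R.T@(X-p)).round(4))
cv2.imwrite('pics/w4d.png',cv2.resize(c['frame'][195:300,190:310],None,fx=5,fy=5)[...,::-1])
E
```

```text
202 247 260 [ 0.025  -0.0012 -0.0105]
206 236 270 [ 0.0223 -0.0015 -0.0105]
210 235 274 [ 0.0195 -0.0013 -0.0105]
214 235 274 [ 0.0167 -0.0033 -0.0105]
218 235 274 [ 0.0139 -0.0037 -0.0105]
222 246 274 [ 0.0111 -0.0006 -0.0105]
226 246 260 [ 0.0082 -0.0015 -0.0105]
230 246 260 [ 0.0054 -0.0015 -0.0105]
234 246 260 [ 0.0025 -0.0015 -0.0105]
238 246 260 [-0.0005 -0.0015 -0.0105]
242 246 260 [-0.0034 -0.0015 -0.0105]
246 246 260 [-0.0064 -0.0014 -0.0105]
250 246 260 [-0.0094 -0.0014 -0.0105]
254 246 260 [-0.0125 -0.0014 -0.0105]
258 246 260 [-0.0156 -0.0014 -0.0105]
262 245 261 [-0.0187 -0.0014 -0.0105]
266 245 261 [-0.0218 -0.0014 -0.0105]
270 245 261 [-0.025  -0.0014 -0.0105]
274 244 260 [-0.0282 -0.0021 -0.0105]
278 246 260 [-0.0314 -0.0014 -0.0105]
282 244 262 [-0.0347 -0.0014 -0.0105]
286 235 274 [-0.038   0.0002 -0.0106]
```

View pics/w4d.png

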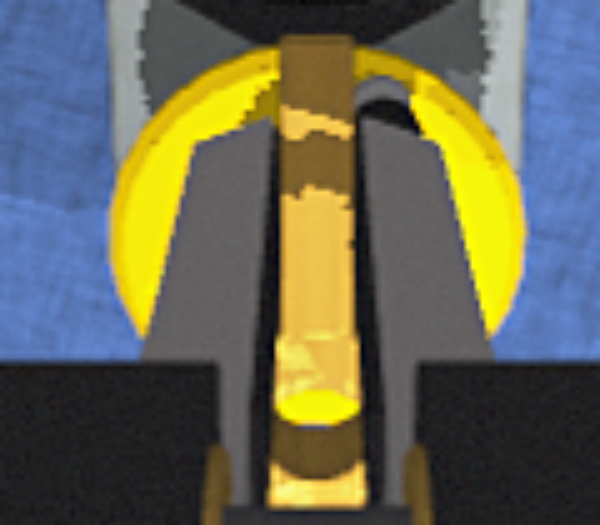

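```bash
python3 - <<'E'
from h import *
plan([.5197,.112,.13],.286)
E
```

```text
from [ 0.5588 -0.0181  0.2027] n 4
[[[0.0339,-0.0003,0.0182],[-0.0,-0.0,-0.001]],[[0.034,-0.0002,0.0183],[-0.001,-0.001,-0.001]],[[0.0339,-0.0003,0.0182],[-0.0,-0.0,-0.0]],[[0.034,-0.0002,0.0181],[-0.0,-0.0,-0.001]]]
```

Request:
drive_tool(rows=[[[0.035, 0, 0.008], [0, 0, -0.001]], [[0.035, -0.001, 0.016], [0, -0.001, -0.001]], [[0.035, 0, 0.022], [0, 0, -0.001]], [[0.031, 0, 0.0267], [0, 0, 0]], [[0, 0, 0.015], [0, 0, 0]], [[0, 0, 0.012], [0, 0, 0]], [[0, 0, 0], [0, 0, 0]], [[0, 0, 0], [0, 0, 0]]])

```text
time_s: 6.7
tool_pos: [0.521, 0.1121, 0.1045]
orientation: [[-0.282, 0.96, 0.001], [0.96, 0.282, 0.0], [-0.0, 0.001, -1.0]]
contact_force: [0.1, 0.3, -1.4]
width: 0.0093
```

Request:
drive_tool(rows=[[[0, 0, 0], [0, 0, 0]], [[0, 0, 0], [0, 0, 0]]])

```text
time_s: 6.9
tool_pos: [0.5212, 0.1127, 0.1051]
orientation: [[-0.283, 0.959, 0.003], [0.959, 0.283, 0.0], [-0.0, 0.003, -1.0]]
contact_force: [0.4, -0.8, -2.1]
width: 0.0095
```

```bash
python3 - <<'E'
from h import *
import pickle
d={}
d['wrist']=look('wrist','w5',(180,100,330,350),2.4)
d['scene']=look('scene','s5',(200,140,330,240),6)
d['top']=look('top','t5',(180,150,300,240),6)
pickle.dump(d,open('c5.pkl','wb'))
plan([.5197,.112,.10],.286)
E
```

```text
from [0.5206 0.113  0.1047] n 1
[[[-0.0007,-0.0012,0.0047],[0.002,0.0,0.001]]]
```

View pics/w5.png

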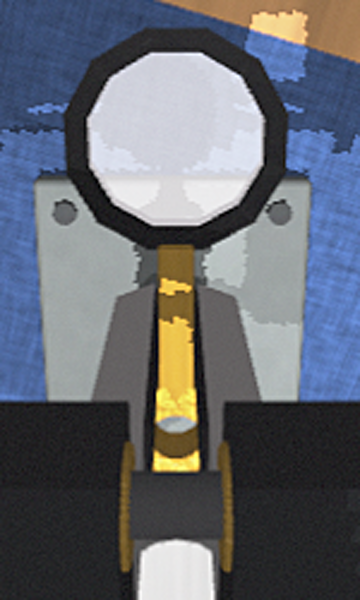

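View pics/s5.png

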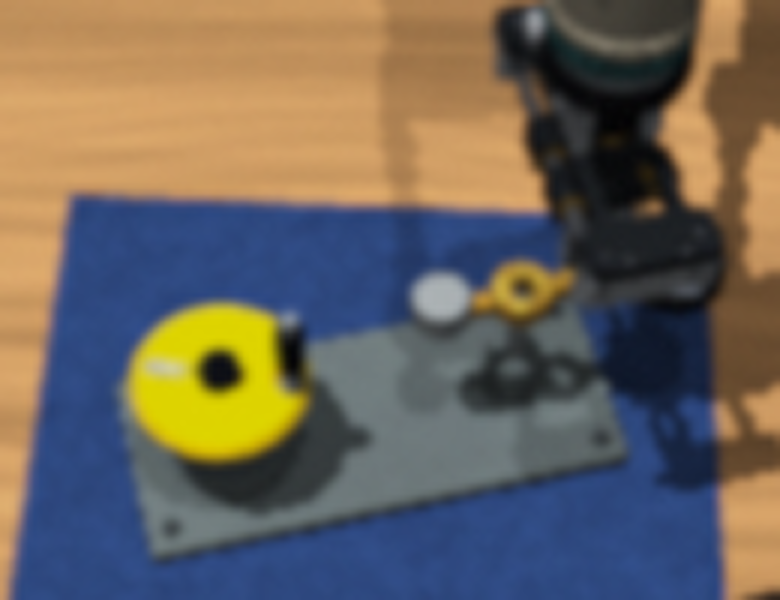

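View pics/t5.png

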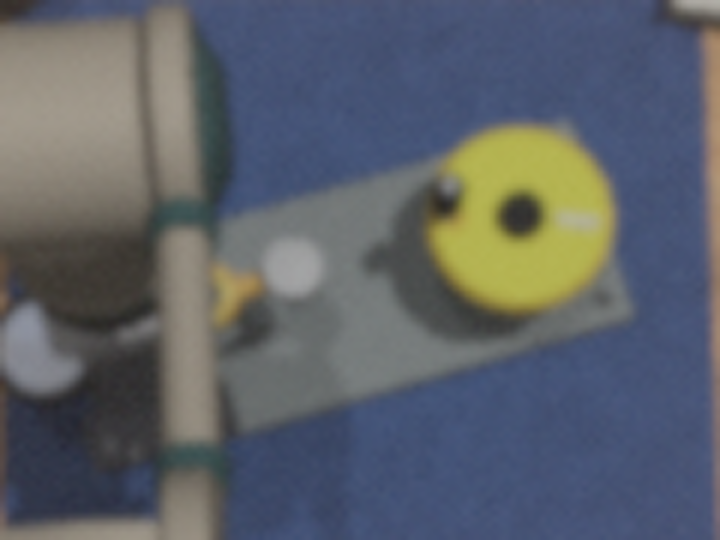

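```bash
python3 - <<'E'
from h import *
import pickle
d=pickle.load(open('c0.pkl','rb'));D=pickle.load(open('c5.pkl','rb'));S=d['scene']
a=cv2.resize(S['frame'][185:215,265:305],None,fx=16,fy=16,interpolation=cv2.INTER_CUBIC);cv2.imwrite('pics/s0post.png',a[...,::-1])
T=d['top'];a=cv2.resize(T['frame'][185:225,195:235],None,fx=14,fy=14,interpolation=cv2.INTER_CUBIC);cv2.imwrite('pics/t0post.png',a[...,::-1])
h=cv2.cvtColor(D['scene']['frame'],cv2.COLOR_RGB2HSV);m=cv2.inRange(h,(12,120,80),(30,255,255));
sub=m[175:200,278:300];print(*[''.join('#' if v else '.' for v in r) for r in sub],sep='\n')
f=lambda x,y:((x+.5)/6-.5+200,(y+.5)/6-.5+140)
print(f(524,290),on_z(D['scene'],f(524,290),.1152))
E
```

```text
......................
......................
......................
......................
......................
......................
......................
......................
......................
.......####...........
.....########..##.....
.....#############....
....#############.....
...#####..#######.....
.##############.......
.#############........
.############.........
.....#######..........
......................
......................
......................
......................
......................
......................
......................
(286.9166666666667, 187.91666666666666) [0.52927509 0.08121262 0.1152    ]
```

View pics/s0post.png

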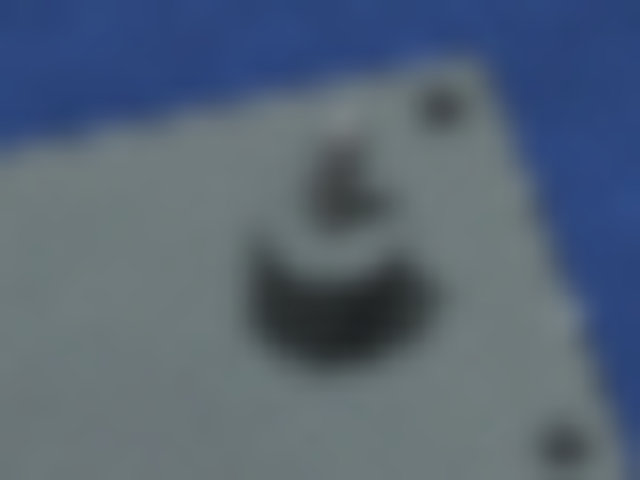

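View pics/t0post.png

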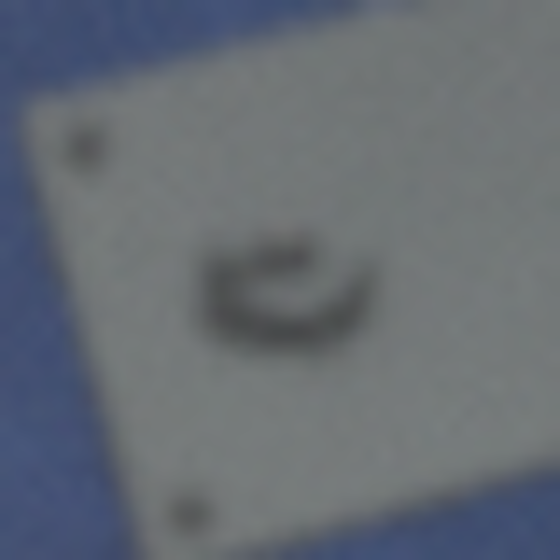

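```bash
python3 - <<'E'
from h import *
import pickle
d=pickle.load(open('c0.pkl','rb'));D=pickle.load(open('c5.pkl','rb'));S=d['scene']
for y in (115,122): print('tip',on_z(S,(341.5/16-.5+265,y/16-.5+185),.085))
# predicted pixels for post at (.5295,.0783)
P=[.5295,.0783]
for z in (.085,.05): print(proj(S,[*P,z]),(proj(S,[*P,z])-[264.5,184.5])*16)
T=d['top']
for z in (.085,.05): print('top',(proj(T,[*P,z])-[194.5,184.5])*14)
# wrist: post tip / collar seen thru hole
W=D['wrist']
f=lambda x,y:((x+.5)/2.4-.5+180,(y+.5)/2.4-.5+100)
print('wrist pred tip',(proj(W,[*P,.085])-[179.5,99.5])*2.4,(proj(W,[*P,.05])-[179.5,99.5])*2.4)
# base corners in wrist w5
cs=[on_z(W,f(36,181),.012),on_z(W,f(310,181),.012)];print(cs)
cv2.imwrite('pics/w5h.png',cv2.resize(W['frame'][255:305,235:275],None,fx=12,fy=12,interpolation=cv2.INTER_CUBIC)[...,::-1])
E
```

```text
tip [0.52342498 0.07947229 0.085     ]
tip [0.5252153  0.07948071 0.085     ]
[285.48501723 193.16151905] [335.76027574 138.5843048 ]
[284.88247662 198.95004309] [326.11962597 231.20068948]
top [283.7469625  227.33212829]
top [293.17469665 252.67245928]
wrist pred tip [175.08711983 384.76222952] [175.03714715 338.75610891]
[array([0.45779095, 0.11395692, 0.012     ]), array([0.56930804, 0.14676384, 0.012     ])]
```

View pics/w5h.png

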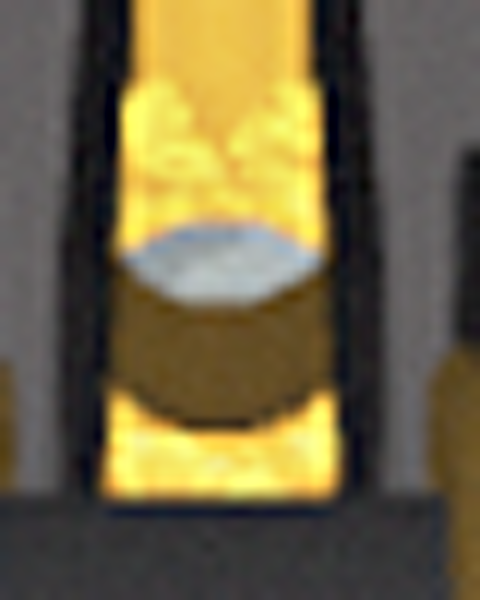

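Request:
drive_tool(rows=[[[-0.0013, -0.001, 0.004], [0.001, 0, 0.001]], [[0, 0, 0.004], [0, 0, 0]], [[0, 0, 0.003], [0, 0, 0]], [[0, 0, 0], [0, 0, 0]], [[0, 0, 0], [0, 0, 0]]])

```text
time_s: 7.55
tool_pos: [0.5195, 0.1117, 0.093]
orientation: [[-0.283, 0.959, -0.0], [0.959, 0.283, -0.0], [0.0, -0.001, -1.0]]
contact_force: [-0.3, 0.1, -0.5]
width: 0.0096
```

Request:
drive_tool(rows=[[[0, 0, 0.002], [0, 0, 0]], [[0, 0, 0.002], [0, 0, 0]], [[0, 0, 0.002], [0, 0, 0]], [[0, 0, 0], [0, 0, 0]]])

```text
time_s: 7.95
tool_pos: [0.5194, 0.1117, 0.0869]
orientation: [[-0.283, 0.959, -0.001], [0.959, 0.283, -0.0], [0.0, -0.001, -1.0]]
contact_force: [0.3, -0.0, -0.5]
width: 0.0097
```

```bash
python3 - <<'E'
from h import *
plan([.52,.1115,.08],.286)
d=look('scene','s6',(200,140,330,240),6)
W=look('wrist','w6',(235,255,275,305),10)
E
```

```text
from [0.5194 0.1117 0.0869] n 1
[[[-0.0003,0.0006,0.0069],[-0.001,-0.0,0.001]]]
```

View pics/w6.png

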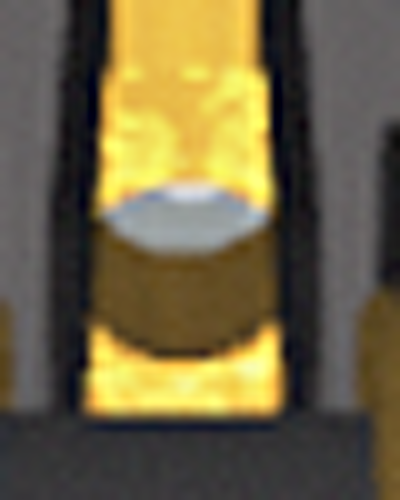

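View pics/s6.png

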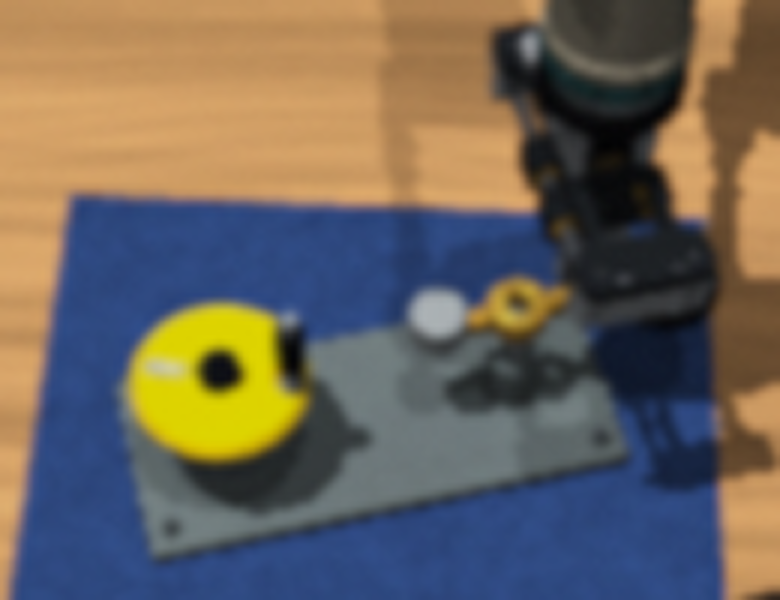

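The wrist crop shows the bright post tip at (185,190), centred laterally in the hole, and no contact force. I'll continue down.

Request:
drive_tool(rows=[[[0, 0, 0.003], [0, 0, 0]], [[0, 0, 0.003], [0, 0, 0]], [[0, 0, 0.003], [0, 0, 0]], [[0, 0, 0], [0, 0, 0]]])

```text
time_s: 8.45
tool_pos: [0.5191, 0.1116, 0.0776]
orientation: [[-0.283, 0.959, -0.001], [0.959, 0.283, -0.0], [0.0, -0.001, -1.0]]
contact_force: [0.1, -0.1, -0.5]
width: 0.0097
```

```bash
python3 - <<'E'
from h import *
W=look('wrist','w7',(235,255,275,305),10)
E
```

```text
(no output)
```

View pics/w7.png

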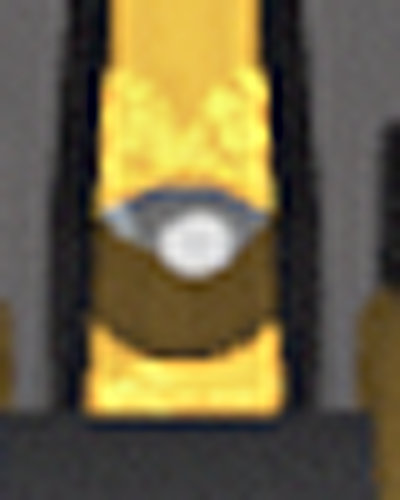

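The post tip is inside the hole, at (195,242) against a hole centre of x = 185, so it sits about 0.9 mm to the right. I'll trim that and lower further.

Request:
drive_tool(rows=[[[0, 0.0008, 0.003], [0, 0, 0]], [[0, 0, 0.004], [0, 0, 0]], [[0, 0, 0.004], [0, 0, 0]], [[0, 0, 0.004], [0, 0, 0]], [[0, 0, 0.003], [0, 0, 0]], [[0, 0, 0], [0, 0, 0]]])

```text
time_s: 9.1
tool_pos: [0.5199, 0.1118, 0.0596]
orientation: [[-0.283, 0.959, -0.001], [0.959, 0.283, -0.0], [0.0, -0.001, -1.0]]
contact_force: [0.1, -0.7, -1.5]
width: 0.0098
```

Request:
drive_tool(rows=[[[0, 0, 0.003], [0, 0, 0]], [[0, 0, 0.002], [0, 0, 0]], [[0, 0, 0.001], [0, 0, 0]], [[0, 0, 0], [0, 0, 0]]])

```text
time_s: 9.5
tool_pos: [0.5203, 0.1119, 0.0541]
orientation: [[-0.283, 0.959, -0.0], [0.959, 0.283, -0.0], [-0.0, -0.0, -1.0]]
contact_force: [-0.3, -0.3, -1.3]
width: 0.01
```

Request:
drive_tool(rows=[[[0, 0, 0.0005], [0, 0, 0]], [[0, 0, 0.0005], [0, 0, 0]], [[0, 0, 0], [0, 0, 0]]])

```text
time_s: 9.8
tool_pos: [0.5206, 0.1119, 0.0535]
orientation: [[-0.283, 0.959, 0.0], [0.959, 0.283, -0.0], [-0.0, 0.0, -1.0]]
contact_force: [-0.1, -0.1, -0.2]
width: 0.0094
```

```bash
python3 - <<'E'
from h import *
W=look('wrist','w8',(180,100,330,350),2.4)
d=look('scene','s8',(200,140,330,240),6)
E
```

```text
(no output)
```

View pics/w8.png

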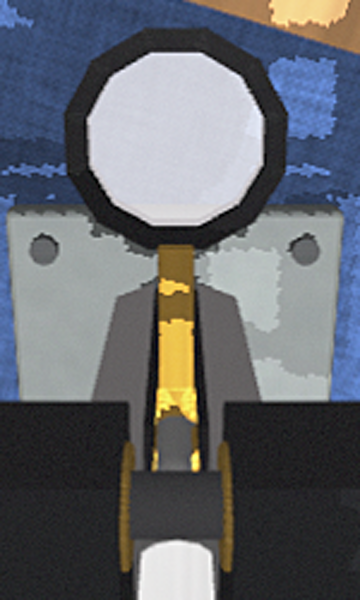

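View pics/s8.png

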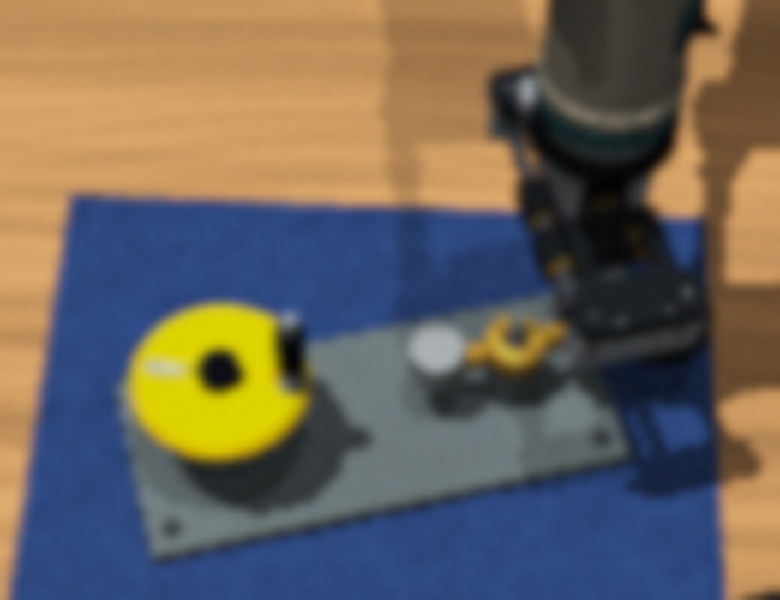

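Request:
drive_tool(rows=[[[0, 0, 0.0006], [0, 0, 0]], [[0, 0, 0.0006], [0, 0, 0]], [[0, 0, 0], [0, 0, 0]]])

```text
time_s: 10.2
tool_pos: [0.5206, 0.112, 0.0532]
orientation: [[-0.283, 0.959, 0.001], [0.959, 0.283, 0.0], [-0.0, 0.001, -1.0]]
contact_force: [-1.6, 1.2, 8.0]
width: 0.0097
```

The tool now feels 8 N upward, so the eye is seated on the collar. I'll release it.

Request:
drive_tool(rows=[[[0, 0, -0.0003], [0, 0, 0]], [[0, 0, 0], [0, 0, 0]], [[0, 0, 0], [0, 0, 0]], [[0, 0, 0], [0, 0, 0]], [[0, 0, 0], [0, 0, 0]]], claw=0.5)

```text
time_s: 10.7
tool_pos: [0.5204, 0.1119, 0.0521]
orientation: [[-0.283, 0.959, -0.0], [0.959, 0.283, -0.0], [-0.0, -0.0, -1.0]]
contact_force: [0.3, -0.7, -0.1]
width: 0.0455
```

Request:
drive_tool(rows=[[[0, 0, -0.01], [0, 0, 0]], [[0, 0, -0.03], [0, 0, 0]], [[0, 0, -0.04], [0, 0, 0]], [[0, 0, -0.04], [0, 0, 0]], [[0, 0, -0.04], [0, 0, 0]], [[0, 0, 0], [0, 0, 0]], [[0, 0, 0], [0, 0, 0]]])

```text
time_s: 11.4
tool_pos: [0.5208, 0.1119, 0.2136]
orientation: [[-0.283, 0.959, 0.003], [0.959, 0.283, 0.0], [-0.001, 0.002, -1.0]]
contact_force: [-0.6, 0.2, -0.5]
width: 0.047
```

```bash
python3 - <<'E'
from h import *
import pickle
W=look('wrist','w9');pickle.dump(W,open('w9.pkl','wb'))
d=look('scene','s9',(200,140,330,240),6)
E
```

```text
(no output)
```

View pics/w9.png

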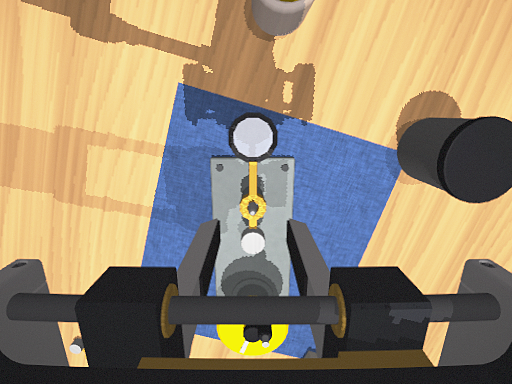

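View pics/s9.png

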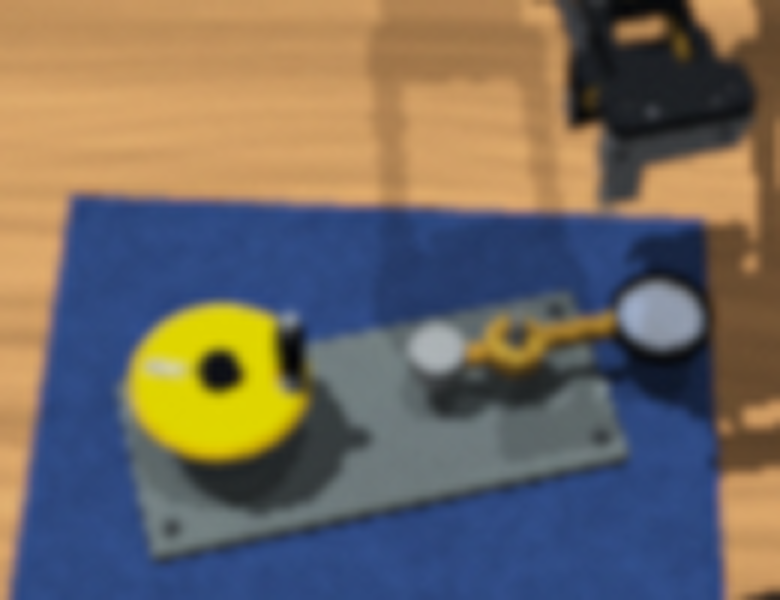

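The magnifier hangs on the post with its lens pointing away from the wheel: eye at (252,208) and lens at (253,135) in the wrist view. Next is the handle.

```bash
python3 - <<'E'
from h import *
plan([.585,-.11,.215],.286)
E
```

```text
from [0.5194 0.1118 0.2112] n 5
[[[-0.0463,0.0001,-0.0008],[-0.0,-0.0,0.0]],[[-0.0462,0.0,-0.0008],[-0.001,-0.0,0.0]],[[-0.0463,0.0001,-0.0007],[-0.0,-0.0,0.0]],[[-0.0462,0.0,-0.0008],[-0.001,-0.0,0.0]],[[-0.0463,0.0001,-0.0008],[-0.0,-0.0,0.0]]]
```

Request:
drive_tool(rows=[[[-0.046, 0, -0.001], [0, 0, 0]], [[-0.046, 0, -0.001], [0, 0, 0]], [[-0.046, 0, -0.001], [0, 0, 0]], [[-0.046, 0, 0], [0, 0, 0]], [[-0.046, 0, 0], [0, 0, 0]], [[0, 0, 0], [0, 0, 0]], [[0, 0, 0], [0, 0, 0]], [[0, 0, 0], [0, 0, 0]]])

```text
time_s: 12.3
tool_pos: [0.5844, -0.1076, 0.214]
orientation: [[-0.283, 0.959, -0.003], [0.959, 0.283, 0.002], [0.002, -0.002, -1.0]]
contact_force: [0.2, 0.5, 0.5]
width: 0.0467
```

```bash
python3 - <<'E'
from h import *
import pickle
W=look('wrist','w10');pickle.dump(W,open('w10.pkl','wb'))
from rig import telemetry
print(telemetry.get_obs()['tool_pos'])
cv2.imwrite('pics/w10c.png',cv2.resize(W['frame'][100:280,160:340],None,fx=3.3,fy=3.3,interpolation=cv2.INTER_CUBIC)[...,::-1])
E
```

```text
[ 0.58459534 -0.1072856   0.2145122 ]
```

View pics/w10c.png

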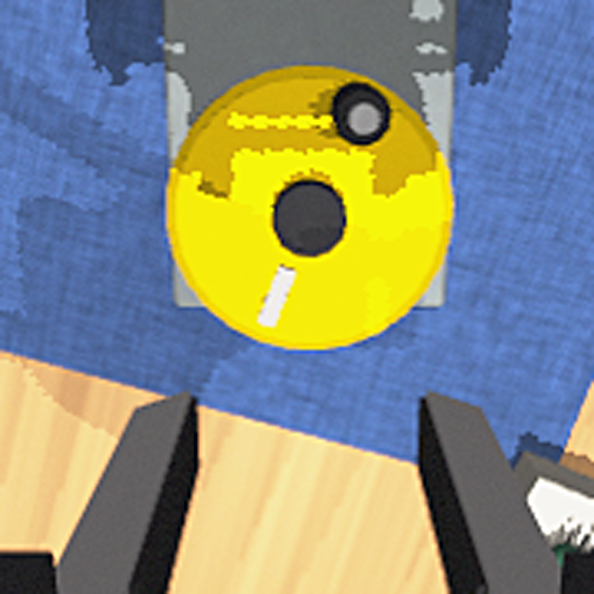

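The wheel view shows the hub at (309,217), the sleeve at (361,114) and the white mark at (277,297).

```bash
python3 - <<'E'
from h import *
import pickle
W=pickle.load(open('w10.pkl','rb'))
f=lambda x,y:((x+.5)/3.3-.5+160,(y+.5)/3.3-.5+100)
fr=W['frame'];h=cv2.cvtColor(fr,cv2.COLOR_RGB2HSV)
m=cv2.inRange(h,(22,150,90),(35,255,255));m[:,:200]=0;m[:,305:]=0
k,_=cv2.findContours(m,0,2);k=max(k,key=cv2.contourArea);print('rim ellipse',cv2.fitEllipse(cv2.convexHull(k)))
e=cv2.fitEllipse(cv2.convexHull(k))[0]
b=.0014*np.array([.959,.283])
H=on_z(W,f(309,217),.098)[:2]+b;Rm=on_z(W,e,.085)[:2]+b
G=on_z(W,f(361,114),.142)[:2]+b;Pn=on_z(W,f(365,118),.142)[:2]+b
print('hub',H,'rim',Rm,'grip',G,'pin',Pn)
for g in(G,Pn): v=g-H;print(np.linalg.norm(v),np.arctan2(v[1],v[0]))
mk=on_z(W,f(277,297),.088)[:2]+b;v=mk-H;print('mark',np.linalg.norm(v),np.arctan2(v[1],v[0]))
print('hub from post',np.array([.529,.0782])-.17*np.array([-.282,.9594]))
E
```

```text
rim ellipse ((253.2498016357422, 162.47760009765625), (85.79435729980469, 86.37724304199219), 82.08879089355469)
hub [ 0.57736133 -0.08346508] rim [ 0.57702121 -0.08254512] grip [ 0.58066977 -0.04427929] pin [ 0.58203971 -0.04499676]
0.039325212229369105 1.4865664966999783
0.03875176061650133 1.4497740705950328
mark 0.03225696810402085 -1.6389643303245067
hub from post [ 0.57694  -0.084898]
```

```bash
python3 - <<'E'
from h import *
plan([.5804,-.0441,.17],.286)
E
```

```text
from [ 0.5846 -0.1073  0.2145] n 2
[[[0.0309,0.007,0.0223],[-0.001,-0.001,0.001]],[[0.0308,0.0069,0.0223],[-0.001,-0.001,0.001]]]
```

Request:
drive_tool(rows=[[[0.031, 0.007, 0.01], [-0.001, -0.001, 0.001]], [[0.031, 0.007, 0.0345], [-0.001, -0.001, 0.001]], [[0, 0, 0], [0, 0, 0]], [[0, 0, 0], [0, 0, 0]], [[0, 0, 0], [0, 0, 0]]])

```text
time_s: 12.85
tool_pos: [0.5822, -0.0453, 0.1719]
orientation: [[-0.282, 0.959, 0.004], [0.959, 0.282, -0.002], [-0.004, 0.004, -1.0]]
contact_force: [-0.0, 0.4, 0.9]
width: 0.047
```

```bash
python3 - <<'E'
from h import *
W=look('wrist','w11',(150,100,350,300),3)
plan([.5804,-.0441,.106],.286)
E
```

```text
from [ 0.5824 -0.0457  0.1721] n 2
[[[0.0012,-0.0009,0.0331],[0.002,0.002,-0.001]],[[0.0011,-0.0008,0.033],[0.002,0.002,-0.0]]]
```

View pics/w11.png

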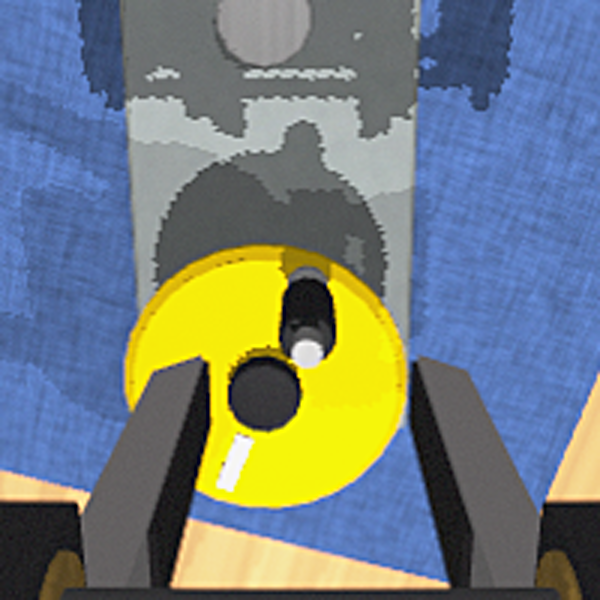

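The handle, with its top at (308,345), is centred between the fingers at x = 205 and 415. I'll lower and grip.

Request:
drive_tool(rows=[[[0.0012, -0.0008, 0.02], [0.002, 0.002, 0]], [[0.0005, -0.0005, 0.02], [0.001, 0.001, 0]], [[0, 0, 0.015], [0, 0, 0]], [[0, 0, 0.01], [0, 0, 0]], [[0, 0, 0], [0, 0, 0]], [[0, 0, 0], [0, 0, 0]]])

```text
time_s: 13.5
tool_pos: [0.5804, -0.0446, 0.1065]
orientation: [[-0.28, 0.96, 0.0], [0.96, 0.28, 0.0], [0.0, 0.0, -1.0]]
contact_force: [0.5, -0.8, -0.0]
width: 0.0468
```

```bash
python3 - <<'E'
from h import *
plan([.5804,-.0441,.106],.286)
from rig import telemetry
print(telemetry.get_obs()['contact_force'])
E
```

```text
from [ 0.5804 -0.0446  0.1065] n 1
[[[0.0005,0.0001,0.0005],[0.0,-0.0,-0.002]]]
[ 0.51198991 -0.80194123 -0.04734979]
```

Request:
drive_tool(rows=[[[0.0005, 0, 0.0005], [0, 0, 0]], [[0, 0, 0], [0, 0, 0]], [[0, 0, 0], [0, 0, 0]], [[0, 0, 0], [0, 0, 0]], [[0, 0, 0], [0, 0, 0]]], claw=1)

```text
time_s: 14.0
tool_pos: [0.5799, -0.0434, 0.1055]
orientation: [[-0.281, 0.96, -0.0], [0.96, 0.281, 0.001], [0.001, -0.0, -1.0]]
contact_force: [0.1, 1.4, -0.3]
width: 0.0169
```

```bash
cat > st.py <<'E'
# plan arc: python st.py a_from a_to n dz
import sys
from h import *
from rig import telemetry
C=np.array([.5772,-.0842]);r=.040
a0,a1,n=float(sys.argv[1]),float(sys.argv[2]),int(sys.argv[3])
R=np.array(telemetry.get_obs()['orientation'])
A=np.linspace(a0,a1,n+1);P=C+r*np.stack([np.cos(A),np.sin(A)],1)
S=[(R.T@np.array([*(P[i+1]-P[i]),0])).round(4).tolist()[:2] for i in range(n)]
print(S)
E
cat > ob.py <<'E'
from h import *
import sys
from rig import telemetry
o=telemetry.get_obs();p=np.array(o['tool_pos']);C=np.array([.5772,-.0842]);v=p[:2]-C
print('t',o['time_s'],p.round(4),'r',np.linalg.norm(v).round(4),'ang',np.arctan2(v[1],v[0]).round(3),'F',np.round(o['contact_force'],2),'w',round(o['width'],4))
F=np.array(o['contact_force'])[:2];u=v/np.linalg.norm(v);print('Frad',(F@u).round(2),'Ftan(ccw)',(F@np.array([-u[1],u[0]])).round(2))
if len(sys.argv)>1:
    W=look('wrist',sys.argv[1],(140,100,360,320),2.7)
    np.save(sys.argv[1]+'.npy',W['frame'])
    h=cv2.cvtColor(W['frame'],cv2.COLOR_RGB2HSV);m=cv2.inRange(h,(22,150,90),(35,255,255));m[:,:130]=0;m[:,380:]=0;m[:100]=0
    print('yellow rows/cols',np.nonzero(m.any(1))[0][[0,-1]],np.nonzero(m.any(0))[0][[0,-1]],m.sum()//255)
E
python3 ob.py g1; python3 st.py 1.49 2.09 6
```

```text
t 14.0 [ 0.5799 -0.0434  0.1055] r 0.0409 ang 1.504 F [ 0.09  1.39 -0.33] w 0.0169
Frad 1.39 Ftan(ccw) 0.0
yellow rows/cols [205 365] [142 311] 3518
[[0.0012, -0.0038], [0.0009, -0.0039], [0.0005, -0.004], [0.0001, -0.004], [-0.0003, -0.004], [-0.0007, -0.0039]]
```

View pics/g1.png

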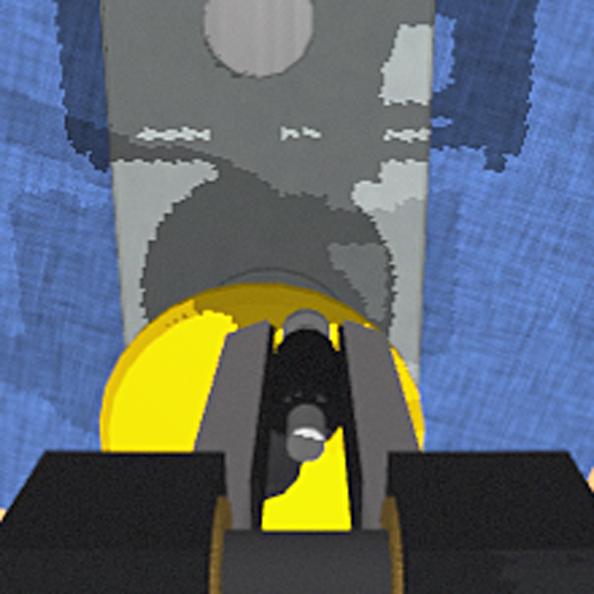

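The handle is gripped: width 16.9 mm, and the pin tip shows at (308,440). I'll turn it backward, starting with 0.6 rad, which is less than the minimum needed.

Request:
drive_tool(rows=[[[0.0012, -0.0038, 0], [0, 0, 0]], [[0.0009, -0.0039, 0], [0, 0, 0]], [[0.0005, -0.004, 0], [0, 0, 0]], [[0.0001, -0.004, 0], [0, 0, 0]], [[-0.0003, -0.004, 0], [0, 0, 0]], [[-0.0007, -0.0039, 0], [0, 0, 0]], [[0, 0, 0], [0, 0, 0]]])

```text
time_s: 14.75
tool_pos: [0.5565, -0.0491, 0.1056]
orientation: [[-0.28, 0.96, -0.0], [0.96, 0.28, -0.0], [0.0, -0.0, -1.0]]
contact_force: [3.7, -0.8, -0.7]
width: 0.0162
```

```bash
python3 ob.py g2; python3 st.py 2.09 4.49 24
```

```text
t 14.75 [ 0.5565 -0.0491  0.1056] r 0.0407 ang 2.104 F [ 3.66 -0.82 -0.66] w 0.0162
Frad -2.56 Ftan(ccw) -2.74
yellow rows/cols [205 367] [130 371] 3316
[[-0.0011, -0.0038], [-0.0015, -0.0037], [-0.0019, -0.0035], [-0.0022, -0.0033], [-0.0025, -0.0031], [-0.0028, -0.0028], [-0.0031, -0.0025], [-0.0033, -0.0022], [-0.0035, -0.0019], [-0.0037, -0.0015], [-0.0038, -0.0011], [-0.0039, -0.0007], [-0.004, -0.0003], [-0.004, 0.0001], [-0.004, 0.0005], [-0.0039, 0.0008], [-0.0038, 0.0012], [-0.0037, 0.0016], [-0.0035, 0.002], [-0.0033, 0.0023], [-0.003, 0.0026], [-0.0027, 0.0029], [-0.0024, 0.0032], [-0.0021, 0.0034]]
```

View pics/g2.png

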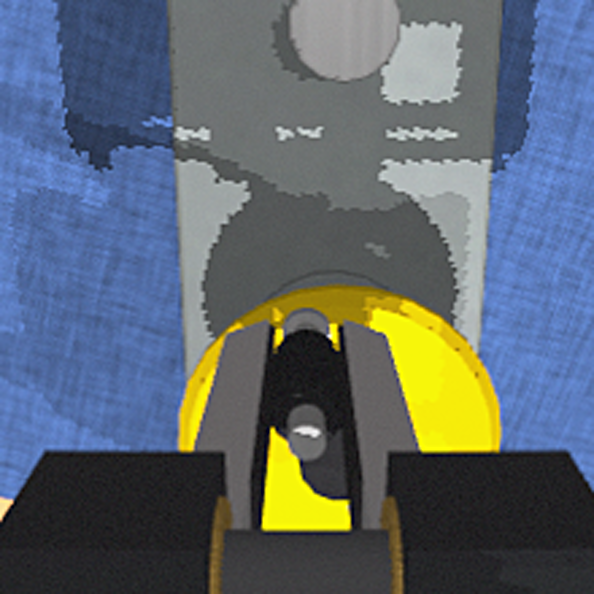

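```bash
cat >> ob.py <<'E'
    w=W['frame'][240:300,238:272].astype(int); b=(w.min(2)>150); ys,xs=np.nonzero(b); print('pin hl',len(ys),(xs.mean()+238).round(1) if len(ys) else None,(ys.mean()+240).round(1) if len(ys) else None)
E
python3 - <<'E'
import numpy as np
for n in('g1','g2'):
    w=np.load(f'{n}.npy')[240:300,238:272].astype(int);b=w.min(2)>150;ys,xs=np.nonzero(b);print(len(ys),xs.mean()+238,ys.mean()+240)
E
```

```text
29 254.17241379310346 260.2758620689655
26 253.69230769230768 259.3076923076923
```

Request:
drive_tool(rows=[[[-0.0011, -0.0038, 0], [0, 0, 0]], [[-0.0015, -0.0037, 0], [0, 0, 0]], [[0, 0, 0], [0, 0, 0]]])

```text
time_s: 15.1
tool_pos: [0.5496, -0.0544, 0.1054]
orientation: [[-0.281, 0.96, -0.002], [0.96, 0.281, -0.001], [-0.001, -0.002, -1.0]]
contact_force: [3.1, -3.7, -0.2]
width: 0.0162
```

```bash
python3 ob.py g3
```

```text
t 15.1 [ 0.5496 -0.0544  0.1054] r 0.0407 ang 2.318 F [ 3.13 -3.71 -0.2 ] w 0.0162
Frad -4.85 Ftan(ccw) 0.23
yellow rows/cols [202 368] [167 353] 3999
pin hl 32 252.1 260.7
```

Request:
drive_tool(rows=[[[-0.0019, -0.0035, 0], [0, 0, 0]], [[0, 0, 0], [0, 0, 0]]])

```text
time_s: 15.35
tool_pos: [0.5471, -0.0569, 0.1054]
orientation: [[-0.281, 0.96, -0.001], [0.96, 0.281, -0.001], [-0.0, -0.001, -1.0]]
contact_force: [4.4, -3.6, -0.3]
width: 0.0164
```

```bash
python3 ob.py g4
```

```text
t 15.35 [ 0.5471 -0.0569  0.1054] r 0.0406 ang 2.404 F [ 4.39 -3.64 -0.32] w 0.0164
Frad -5.7 Ftan(ccw) -0.26
yellow rows/cols [200 369] [219 353] 4463
pin hl 23 252.0 260.5
```

Request:
drive_tool(rows=[[[-0.0025, -0.0031, 0], [0, 0, 0]], [[0, 0, 0], [0, 0, 0]]])

```text
time_s: 15.6
tool_pos: [0.5449, -0.0598, 0.1054]
orientation: [[-0.281, 0.96, -0.001], [0.96, 0.281, 0.0], [0.0, -0.001, -1.0]]
contact_force: [3.1, -2.2, -0.5]
width: 0.0158
```

```bash
python3 ob.py g5
```

```text
t 15.6 [ 0.5449 -0.0598  0.1054] r 0.0405 ang 2.495 F [ 3.14 -2.2  -0.46] w 0.0158
Frad -3.83 Ftan(ccw) -0.14
yellow rows/cols [197 368] [152 356] 4846
pin hl 29 252.8 263.7
```

Request:
drive_tool(rows=[[[-0.0027, -0.003, 0], [0, 0, 0]], [[0, 0, 0], [0, 0, 0]]])

```text
time_s: 15.85
tool_pos: [0.5427, -0.0631, 0.1054]
orientation: [[-0.281, 0.96, -0.001], [0.96, 0.281, 0.0], [0.0, -0.001, -1.0]]
contact_force: [4.5, -2.7, 0.4]
width: 0.0164
```

```bash
python3 ob.py g6
```

```text
t 15.85 [ 0.5427 -0.0631  0.1054] r 0.0404 ang 2.594 F [ 4.48 -2.66  0.43] w 0.0164
Frad -5.21 Ftan(ccw) -0.06
yellow rows/cols [194 361] [238 347] 5152
pin hl 35 250.7 266.4
```

Request:
drive_tool(rows=[[[-0.0028, -0.0028, 0], [0, 0, 0]], [[0, 0, 0], [0, 0, 0]]])

```text
time_s: 16.1
tool_pos: [0.541, -0.0663, 0.1054]
orientation: [[-0.281, 0.96, -0.001], [0.96, 0.281, 0.001], [0.001, -0.001, -1.0]]
contact_force: [4.8, -1.6, 0.7]
width: 0.0165
```

```bash
python3 ob.py g7
```

```text
t 16.1 [ 0.541  -0.0663  0.1054] r 0.0404 ang 2.682 F [ 4.8  -1.6   0.65] w 0.0165
Frad -5.01 Ftan(ccw) -0.7
yellow rows/cols [191 368] [238 350] 5420
pin hl 38 251.2 267.9
```

View pics/g7.png

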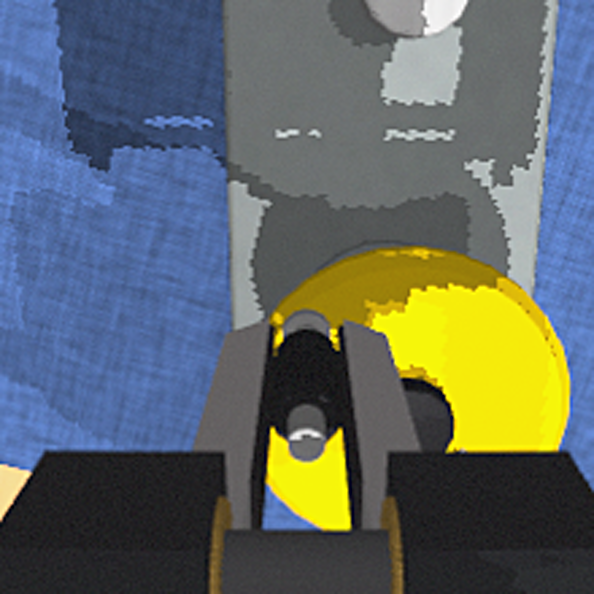

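```bash
python3 - <<'E'
import numpy as np,cv2
a=[cv2.resize(np.load(f'{n}.npy')[205:295,235:275],None,fx=3.3,fy=5,interpolation=cv2.INTER_CUBIC) for n in('g2','g3','g4','g5','g6','g7')]
cv2.imwrite('pics/cmp.png',np.hstack(a)[...,::-1])
E
```

```text
(no output)
```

View pics/cmp.png

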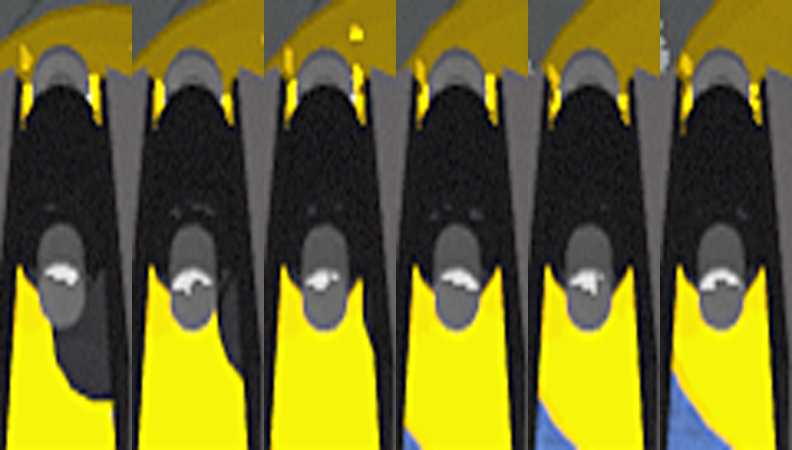

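No drop yet: the pin's length in the montage is unchanged. I'll add a cleaner pin measure and continue.

```bash
python3 - <<'E'
s=open('ob.py').read()
i=s.index("    w=W['frame']")
s=s[:i]+"""    def pin(fr):
        w=fr[247:285,243:265].astype(int); b=((w.max(2)-w.min(2)<30)&(w.max(2)>62)&(w.max(2)<255)).astype(np.uint8)
        n,l,st,ct=cv2.connectedComponentsWithStats(b)
        k=1+np.argmax(st[1:,4]) if n>1 else 0
        return st[k][[0,1,2,3,4]].tolist()
    print('pin x,y,w,h,area',pin(W['frame']))
    if sys.argv[1]=='g8':
        for q in ('g2','g4','g5','g7'): print(q,pin(np.load(q+'.npy')))
"""
open('ob.py','w').write(s)
E
```

Request:
drive_tool(rows=[[[-0.0033, -0.0023, 0], [0, 0, 0]], [[0, 0, 0], [0, 0, 0]]])

```text
time_s: 16.35
tool_pos: [0.5395, -0.0701, 0.1054]
orientation: [[-0.281, 0.96, -0.001], [0.96, 0.281, 0.001], [0.001, -0.001, -1.0]]
contact_force: [4.3, -3.0, -0.7]
width: 0.0165
```

```bash
python3 ob.py g8
```

```text
t 16.35 [ 0.5395 -0.0701  0.1054] r 0.0403 ang 2.784 F [ 4.29 -3.   -0.7 ] w 0.0165
Frad -5.07 Ftan(ccw) 1.3
yellow rows/cols [187 366] [239 365] 5645
pin x,y,w,h,area [3, 3, 15, 21, 250]
g2 [3, 3, 15, 21, 254]
g4 [3, 3, 17, 21, 251]
g5 [3, 3, 18, 21, 256]
g7 [3, 3, 18, 21, 251]
```

Request:
drive_tool(rows=[[[-0.0034, -0.0021, 0], [0, 0, 0]], [[0, 0, 0], [0, 0, 0]]])

```text
time_s: 16.6
tool_pos: [0.5384, -0.0738, 0.1053]
orientation: [[-0.28, 0.96, -0.001], [0.96, 0.28, 0.001], [0.001, -0.001, -1.0]]
contact_force: [4.2, -0.9, 0.2]
width: 0.0162
```

```bash
python3 ob.py g9
```

```text
t 16.6 [ 0.5384 -0.0738  0.1053] r 0.0402 ang 2.88 F [ 4.18 -0.89  0.19] w 0.0162
Frad -4.27 Ftan(ccw) -0.22
yellow rows/cols [183 365] [157 361] 5837
pin x,y,w,h,area [3, 3, 15, 21, 252]
```

Request:
drive_tool(rows=[[[-0.0036, -0.0018, 0], [0, 0, 0]], [[0, 0, 0], [0, 0, 0]]])

```text
time_s: 16.85
tool_pos: [0.5375, -0.0782, 0.1053]
orientation: [[-0.281, 0.96, -0.002], [0.96, 0.281, 0.0], [0.001, -0.002, -1.0]]
contact_force: [4.3, -1.6, 0.5]
width: 0.0163
```

```bash
python3 ob.py g10
```

```text
t 16.85 [ 0.5375 -0.0782  0.1053] r 0.0401 ang 2.991 F [ 4.26 -1.57  0.48] w 0.0163
Frad -4.45 Ftan(ccw) 0.91
yellow rows/cols [178 368] [190 360] 6167
pin x,y,w,h,area [3, 3, 15, 21, 257]
```

Request:
drive_tool(rows=[[[-0.0038, -0.0013, 0], [0, 0, 0]], [[0, 0, 0], [0, 0, 0]]])

```text
time_s: 17.1
tool_pos: [0.5372, -0.0819, 0.1052]
orientation: [[-0.28, 0.96, -0.002], [0.96, 0.28, 0.001], [0.001, -0.002, -1.0]]
contact_force: [4.0, -0.2, 0.4]
width: 0.0164
```

```bash
python3 ob.py g11
```

```text
t 17.1 [ 0.5372 -0.0819  0.1052] r 0.0401 ang 3.084 F [ 4.04 -0.23  0.38] w 0.0164
Frad -4.05 Ftan(ccw) -0.0
yellow rows/cols [174 368] [137 362] 6583
pin x,y,w,h,area [3, 3, 15, 22, 255]
```

Request:
drive_tool(rows=[[[-0.0039, -0.0009, 0], [0, 0, 0]], [[0, 0, 0], [0, 0, 0]]])

```text
time_s: 17.35
tool_pos: [0.5373, -0.0863, 0.1052]
orientation: [[-0.281, 0.96, -0.002], [0.96, 0.281, -0.0], [0.001, -0.002, -1.0]]
contact_force: [2.9, 0.5, 0.5]
width: 0.0163
```

```bash
python3 ob.py g12
```

```text
t 17.35 [ 0.5373 -0.0863  0.1052] r 0.0399 ang -3.088 F [2.92 0.55 0.53] w 0.0163
Frad -2.95 Ftan(ccw) -0.39
yellow rows/cols [168 366] [155 364] 7173
pin x,y,w,h,area [3, 3, 15, 22, 257]
```

Request:
drive_tool(rows=[[[-0.0039, -0.0006, 0], [0, 0, 0]], [[0, 0, 0], [0, 0, 0]]])

```text
time_s: 17.6
tool_pos: [0.5379, -0.0906, 0.1052]
orientation: [[-0.281, 0.96, -0.002], [0.96, 0.281, -0.001], [0.0, -0.003, -1.0]]
contact_force: [1.1, -0.9, -0.0]
width: 0.0163
```

```bash
python3 ob.py g13
```

```text
t 17.6 [ 0.5379 -0.0906  0.1052] r 0.0398 ang -2.981 F [ 1.06 -0.85 -0.02] w 0.0163
Frad -0.91 Ftan(ccw) 1.01
yellow rows/cols [163 362] [221 365] 7745
pin x,y,w,h,area [2, 3, 17, 21, 253]
```

Request:
drive_tool(rows=[[[-0.004, -0.0002, 0], [0, 0, 0]], [[0, 0, 0], [0, 0, 0]]])

```text
time_s: 17.85
tool_pos: [0.5387, -0.094, 0.105]
orientation: [[-0.281, 0.96, -0.003], [0.96, 0.281, 0.0], [0.001, -0.002, -1.0]]
contact_force: [0.6, -0.4, -0.6]
width: 0.0162
```

```bash
python3 ob.py g14
```

```text
t 17.85 [ 0.5387 -0.094   0.105 ] r 0.0397 ang -2.892 F [ 0.58 -0.37 -0.65] w 0.0162
Frad -0.47 Ftan(ccw) 0.5
yellow rows/cols [157 368] [171 363] 7995
pin x,y,w,h,area [3, 3, 15, 16, 190]
```

Request:
drive_tool(rows=[[[-0.004, 0.0002, 0], [0, 0, 0]], [[0, 0, 0], [0, 0, 0]]])

```text
time_s: 18.1
tool_pos: [0.5399, -0.0975, 0.1049]
orientation: [[-0.281, 0.96, -0.003], [0.96, 0.281, 0.001], [0.002, -0.003, -1.0]]
contact_force: [-0.0, 1.0, -0.7]
width: 0.0163
```

```bash
python3 ob.py g15
```

```text
t 18.1 [ 0.5399 -0.0975  0.1049] r 0.0396 ang -2.799 F [-0.03  1.04 -0.7 ] w 0.0163
Frad -0.32 Ftan(ccw) -0.99
yellow rows/cols [152 367] [195 371] 8399
pin x,y,w,h,area [1, 3, 17, 16, 194]
```

Request:
drive_tool(rows=[[[-0.004, 0.0005, 0], [0, 0, 0]], [[0, 0, 0], [0, 0, 0]]])

```text
time_s: 18.35
tool_pos: [0.5418, -0.1018, 0.1051]
orientation: [[-0.281, 0.96, -0.002], [0.96, 0.281, -0.0], [0.0, -0.002, -1.0]]
contact_force: [-1.2, -1.2, -0.8]
width: 0.0159
```

```bash
python3 ob.py g16
```

```text
t 18.35 [ 0.5418 -0.1018  0.1051] r 0.0396 ang -2.681 F [-1.22 -1.22 -0.8 ] w 0.0159
Frad 1.63 Ftan(ccw) 0.55
yellow rows/cols [146 368] [148 363] 8795
pin x,y,w,h,area [3, 3, 15, 16, 191]
```

The pin height fell from 21 to 16 px and Fz shifted by about -0.7 N between handle angles 3.30 and 3.39, which is the drop. I'm now about 0.25 rad past it, so I'll confirm with a quick look and turn forward at once.

View pics/g16.png

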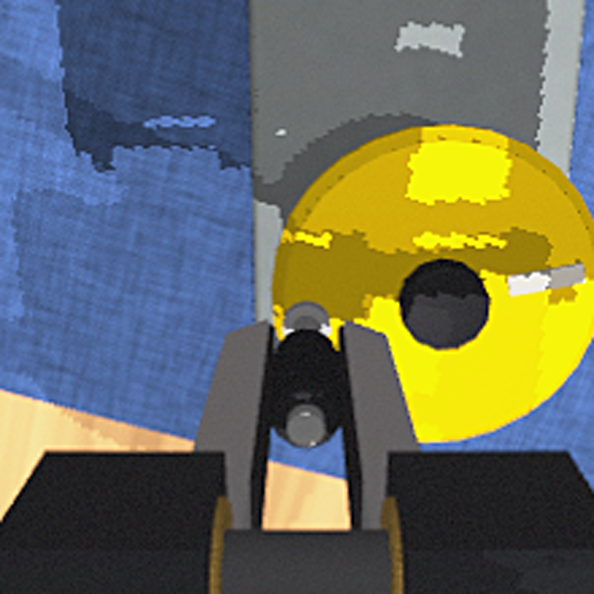

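```bash
python3 - <<'E'
# fit circle to measured points with low force
import re
from h import *
P=np.array([[.5799,-.0434],[.5565,-.0491],[.5496,-.0544],[.5471,-.0569],[.5449,-.0598],[.5427,-.0631],[.541,-.0663],[.5395,-.0701],[.5384,-.0738],[.5375,-.0782],[.5372,-.0819],[.5373,-.0863],[.5379,-.0906],[.5387,-.094],[.5399,-.0975],[.5418,-.1018]])
A=np.c_[2*P,np.ones(len(P))];s=np.linalg.lstsq(A,(P**2).sum(1),rcond=None)[0];print(s[:2],np.sqrt(s[2]+s[:2]@s[:2]))
from scipy.optimize import least_squares
q=least_squares(lambda c:np.hypot(*(P-c).T)-.04,[.577,-.084]).x;print(q)
E
sed -i 's/C=np.array(\[.5772,-.0842\])/C=np.array([.5774,-.0840])/' st.py; python3 st.py -2.683 -9.216 45
```

```text
[ 0.57717014 -0.08326571] 0.03994300488245047
[ 0.57722825 -0.08329329]
[[0.0058, -0.0006], [0.0058, 0.0003], [0.0057, 0.0011], [0.0055, 0.0019], [0.0051, 0.0027], [0.0047, 0.0034], [0.0042, 0.004], [0.0035, 0.0046], [0.0028, 0.0051], [0.0021, 0.0054], [0.0013, 0.0057], [0.0004, 0.0058], [-0.0004, 0.0058], [-0.0012, 0.0057], [-0.002, 0.0054], [-0.0028, 0.0051], [-0.0035, 0.0046], [-0.0041, 0.0041], [-0.0047, 0.0034], [-0.0051, 0.0027], [-0.0055, 0.0019], [-0.0057, 0.0011], [-0.0058, 0.0003], [-0.0058, -0.0006], [-0.0056, -0.0014], [-0.0054, -0.0022], [-0.005, -0.0029], [-0.0045, -0.0036], [-0.0039, -0.0043], [-0.0033, -0.0048], [-0.0026, -0.0052], [-0.0018, -0.0055], [-0.001, -0.0057], [-0.0001, -0.0058], [0.0007, -0.0058], [0.0015, -0.0056], [0.0023, -0.0053], [0.0031, -0.0049], [0.0038, -0.0044], [0.0044, -0.0038], [0.0049, -0.0032], [0.0053, -0.0024], [0.0056, -0.0016], [0.0057, -0.0008], [0.0058, 0.0]]
```

The drop is confirmed by the shorter pin at (305,425). I'll turn forward on the refitted circle, sinking about 14 mm along with the wheel.

```bash
sed -i 's/C=np.array(\[[^]]*\])/C=np.array([.5772,-.0833])/' st.py ob.py; python3 st.py -2.66 -9.197 45
```

```text
[[0.0058, -0.0007], [0.0058, 0.0001], [0.0057, 0.001], [0.0055, 0.0018], [0.0052, 0.0026], [0.0048, 0.0033], [0.0043, 0.0039], [0.0036, 0.0045], [0.0029, 0.005], [0.0022, 0.0054], [0.0014, 0.0056], [0.0006, 0.0058], [-0.0003, 0.0058], [-0.0011, 0.0057], [-0.0019, 0.0055], [-0.0027, 0.0051], [-0.0034, 0.0047], [-0.0041, 0.0042], [-0.0046, 0.0035], [-0.0051, 0.0028], [-0.0054, 0.002], [-0.0057, 0.0012], [-0.0058, 0.0004], [-0.0058, -0.0004], [-0.0057, -0.0013], [-0.0054, -0.0021], [-0.0051, -0.0028], [-0.0046, -0.0035], [-0.004, -0.0042], [-0.0034, -0.0047], [-0.0027, -0.0052], [-0.0019, -0.0055], [-0.0011, -0.0057], [-0.0002, -0.0058], [0.0006, -0.0058], [0.0014, -0.0056], [0.0022, -0.0054], [0.003, -0.005], [0.0037, -0.0045], [0.0043, -0.0039], [0.0048, -0.0033], [0.0052, -0.0025], [0.0055, -0.0018], [0.0057, -0.0009], [0.0058, -0.0001]]
```

Request:
drive_tool(rows=[[[0.0058, -0.0007, 0.0003], [0, 0, 0]], [[0.0058, 0.0001, 0.0003], [0, 0, 0]], [[0.0057, 0.001, 0.0003], [0, 0, 0]], [[0.0055, 0.0018, 0.0003], [0, 0, 0]], [[0.0052, 0.0026, 0.0003], [0, 0, 0]], [[0.0048, 0.0033, 0.0003], [0, 0, 0]], [[0.0043, 0.0039, 0.0003], [0, 0, 0]], [[0.0036, 0.0045, 0.0003], [0, 0, 0]]])

```text
time_s: 19.2
tool_pos: [0.5472, -0.0569, 0.103]
orientation: [[-0.281, 0.96, -0.001], [0.96, 0.281, 0.001], [0.001, -0.0, -1.0]]
contact_force: [0.1, -3.0, -0.3]
width: 0.0165
```

```bash
python3 ob.py f1
```

```text
t 19.2 [ 0.5472 -0.0569  0.103 ] r 0.04 ang 2.419 F [ 0.11 -3.03 -0.26] w 0.0165
Frad -2.09 Ftan(ccw) 2.2
yellow rows/cols [198 366] [200 351] 4587
pin x,y,w,h,area [3, 3, 15, 16, 185]
```

Request:
drive_tool(rows=[[[0.0029, 0.005, 0.0003], [0, 0, 0]], [[0.0022, 0.0054, 0.0003], [0, 0, 0]], [[0.0014, 0.0056, 0.0003], [0, 0, 0]], [[0.0006, 0.0058, 0.0003], [0, 0, 0]], [[-0.0003, 0.0058, 0.0003], [0, 0, 0]], [[-0.0011, 0.0057, 0.0003], [0, 0, 0]], [[-0.0019, 0.0055, 0.0003], [0, 0, 0]], [[-0.0027, 0.0051, 0.0003], [0, 0, 0]]])

```text
time_s: 20.05
tool_pos: [0.5868, -0.0444, 0.0999]
orientation: [[-0.281, 0.96, -0.006], [0.96, 0.281, 0.0], [0.002, -0.006, -1.0]]
contact_force: [-6.9, -4.0, -0.6]
width: 0.0165
```

```bash
python3 ob.py f2
```

```text
t 20.05 [ 0.5868 -0.0444  0.0999] r 0.0401 ang 1.329 F [-6.92 -3.97 -0.58] w 0.0165
Frad -5.52 Ftan(ccw) 5.77
yellow rows/cols [200 367] [136 362] 4362
pin x,y,w,h,area [2, 3, 16, 17, 202]
```

Request:
drive_tool(rows=[[[-0.0036, 0.0046, 0.0003], [0, 0, 0]], [[-0.0042, 0.0041, 0.0003], [0, 0, 0]], [[-0.0046, 0.0035, 0.0003], [0, 0, 0]], [[-0.0051, 0.0028, 0.0003], [0, 0, 0]], [[-0.0054, 0.002, 0.0003], [0, 0, 0]], [[-0.0057, 0.0012, 0.0003], [0, 0, 0]], [[-0.0058, 0.0004, 0.0003], [0, 0, 0]], [[-0.0058, -0.0004, 0.0003], [0, 0, 0]]])

```text
time_s: 20.9
tool_pos: [0.6169, -0.077, 0.0978]
orientation: [[-0.28, 0.96, -0.002], [0.96, 0.28, 0.002], [0.003, -0.002, -1.0]]
contact_force: [-4.7, 2.3, 0.5]
width: 0.0169
```

```bash
python3 ob.py f3
```

```text
t 20.9 [ 0.6169 -0.077   0.0978] r 0.0402 ang 0.157 F [-4.72  2.33  0.53] w 0.0169
Frad -4.3 Ftan(ccw) 3.05
yellow rows/cols [150 364] [142 331] 8683
pin x,y,w,h,area [3, 3, 16, 18, 214]
```

Request:
drive_tool(rows=[[[-0.0057, -0.0013, 0.0003], [0, 0, 0]], [[-0.0054, -0.0021, 0.0003], [0, 0, 0]], [[-0.0051, -0.0028, 0.0003], [0, 0, 0]], [[-0.0046, -0.0035, 0.0003], [0, 0, 0]], [[-0.004, -0.0042, 0.0003], [0, 0, 0]], [[-0.0034, -0.0047, 0.0003], [0, 0, 0]], [[-0.0027, -0.0052, 0.0003], [0, 0, 0]], [[-0.0019, -0.0055, 0.0003], [0, 0, 0]]])

```text
time_s: 21.75
tool_pos: [0.5997, -0.1167, 0.0961]
orientation: [[-0.28, 0.96, 0.002], [0.96, 0.28, 0.002], [0.001, 0.003, -1.0]]
contact_force: [-0.9, 6.1, -0.6]
width: 0.0162
```

```bash
python3 ob.py f4; cp pics/f4.png pics/f4v.png
```

```text
t 21.75 [ 0.5997 -0.1167  0.0961] r 0.0403 ang -0.978 F [-0.93  6.07 -0.63] w 0.0162
Frad -5.55 Ftan(ccw) 2.62
yellow rows/cols [104 365] [172 343] 11275
pin x,y,w,h,area [3, 2, 15, 19, 208]
```

View pics/f4v.png

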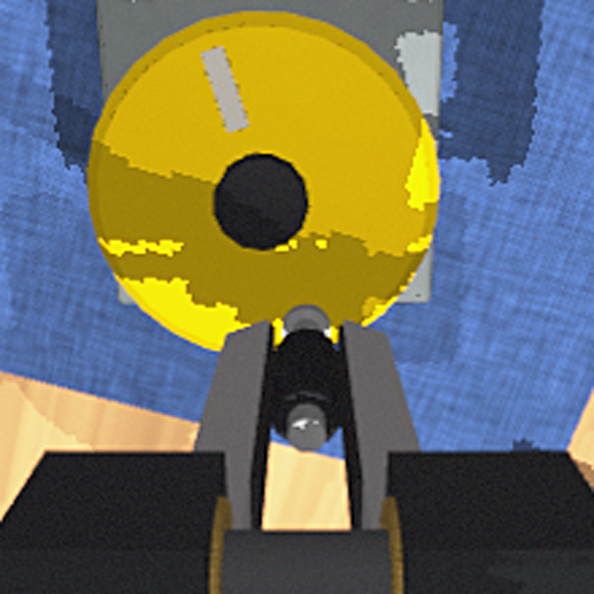

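The wheel follows the handle, with the mark at (225,90) and the hub at (262,200). The last 13 rows follow, plus settling rows.

Request:
drive_tool(rows=[[[-0.0011, -0.0057, 0.0003], [0, 0, 0]], [[-0.0002, -0.0058, 0.0003], [0, 0, 0]], [[0.0006, -0.0058, 0.0003], [0, 0, 0]], [[0.0014, -0.0056, 0.0003], [0, 0, 0]], [[0.0022, -0.0054, 0.0003], [0, 0, 0]], [[0.003, -0.005, 0.0003], [0, 0, 0]], [[0.0037, -0.0045, 0.0003], [0, 0, 0]], [[0.0043, -0.0039, 0.0003], [0, 0, 0]]])

```text
time_s: 22.6
tool_pos: [0.5545, -0.1164, 0.0936]
orientation: [[-0.281, 0.96, 0.0], [0.96, 0.281, -0.001], [-0.001, -0.0, -1.0]]
contact_force: [3.3, 1.8, -0.3]
width: 0.0166
```

Request:
drive_tool(rows=[[[0.0048, -0.0033, 0.0003], [0, 0, 0]], [[0.0052, -0.0025, 0.0003], [0, 0, 0]], [[0.0055, -0.0018, 0.0003], [0, 0, 0]], [[0.0057, -0.0009, 0.0003], [0, 0, 0]], [[0.0058, -0.0001, 0.0003], [0, 0, 0]], [[0, 0, 0], [0, 0, 0]], [[0, 0, 0], [0, 0, 0]]])

```text
time_s: 23.3
tool_pos: [0.5379, -0.0905, 0.0916]
orientation: [[-0.281, 0.96, -0.003], [0.96, 0.281, 0.003], [0.004, -0.002, -1.0]]
contact_force: [2.3, 2.6, -0.4]
width: 0.0162
```

```bash
python3 ob.py f5; python3 - <<'E'
from h import *
look('scene','s_end',(100,80,320,275),3);look('top','t_end',(160,110,400,290),3.3)
E
```

```text
t 23.3 [ 0.5379 -0.0905  0.0916] r 0.04 ang -2.96 F [ 2.3   2.56 -0.35] w 0.0162
Frad -2.72 Ftan(ccw) -2.11
yellow rows/cols [163 363] [159 365] 7734
pin x,y,w,h,area [3, 3, 15, 21, 248]
```

View pics/f5.png

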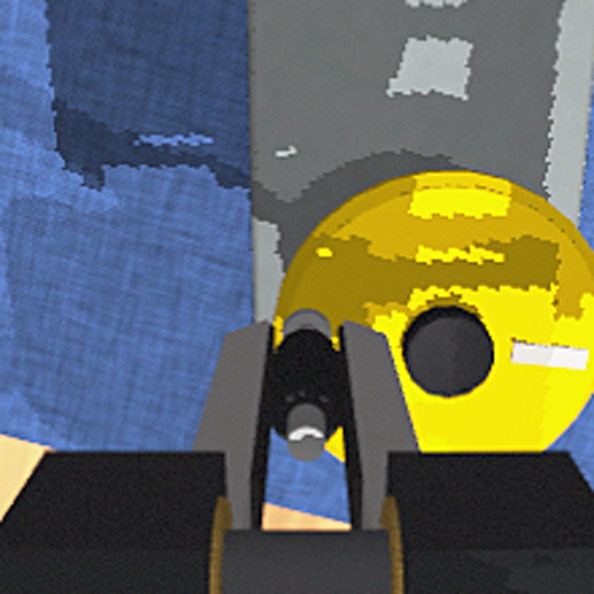

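View pics/s_end.png

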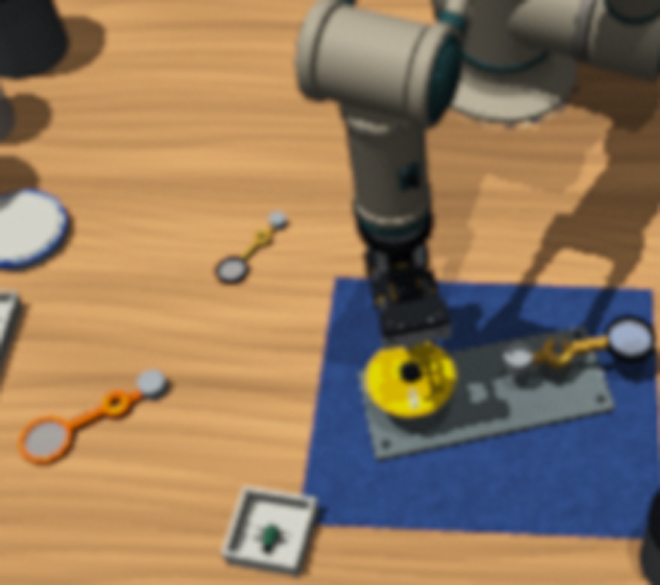

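View pics/t_end.png

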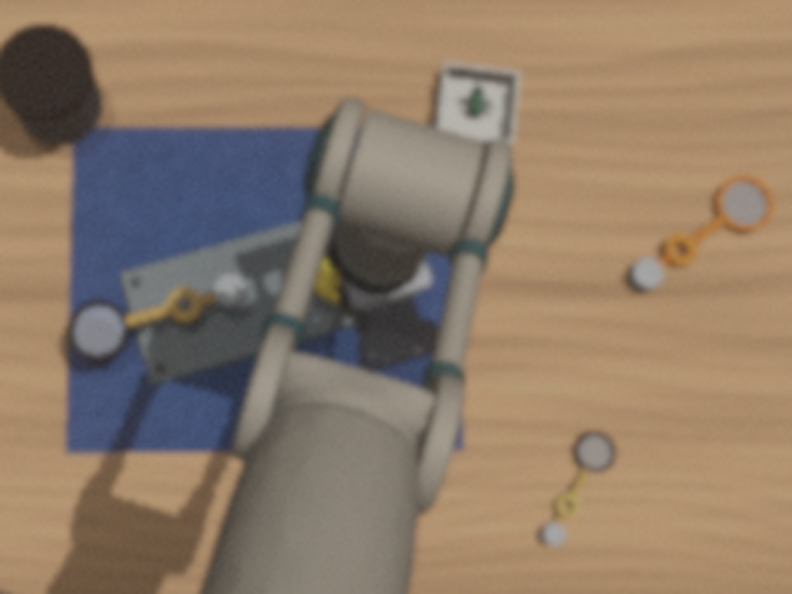

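The handle is back at its drop position, (0.5379, -0.0905) against (0.538–0.539, -0.091 to -0.094), one full turn after the drop. The pin length against the lowered hand is 21 px again, so the wheel has sunk about 14 mm. The magnifier is still on its post and the bystanders in view look unmoved. I'll let it settle and hand in.

Request:
drive_tool(rows=[[[0, 0, 0], [0, 0, 0]], [[0, 0, 0], [0, 0, 0]], [[0, 0, 0], [0, 0, 0]]])

```text
time_s: 23.75
tool_pos: [0.5382, -0.092, 0.0917]
orientation: [[-0.281, 0.96, -0.002], [0.96, 0.281, 0.001], [0.002, -0.002, -1.0]]
contact_force: [0.3, 2.8, -0.1]
width: 0.0164
```

```bash
python3 -c "
from rig import r
print(r.sign_off())"; python3 ob.py
```

```text
the job is handed in; nothing more can be done
None
the job is handed in; nothing more can be done
```

The inspection stand is set up as asked, and I handed the job in at about 24 s of the 72 s allowed.

- **Magnifier:** I hung the larger brass magnifier on the steel post and let it go. It seated with about 8 N of contact. The last pictures show it still on the post, level as far as they show, with the lens pointing away from the handwheel.
- **Handwheel:** I turned it backward about 1.9 rad, at which point it dropped into the thread. The handle's pin shortened in the picture and the vertical force shifted by about 0.7 N. I had moved in small batches, so I ran about 0.25 rad past the drop before noticing.
- **Forward turn:** I then turned it clockwise until the handle was one full turn past the drop point, within about 0.05 rad. From where I reversed, that is a little more than a full turn. By the pin's length in the picture, the wheel has sunk about 14 mm. The gripper still holds the handle.
- **Other things:** In the last pictures the canister, the specimen box and both look-alike magnifiers appear unmoved. The jar was outside those last crops, so I did not check it at the end, though no move went near it.

The other checks agreed. The wrist camera read about 1.4 mm off sideways, so I corrected for it. My first measure of the pin was thrown off by the blue mat, so I replaced it before judging the drop.

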